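# Slide the hanger round the bent drying rail

### The arm

A 6-joint arm with a two-finger parallel gripper is mounted at the origin on a cart in front of the work surface, level with it; the furniture and walls round the work are solid. World frame = base frame: x ahead of the robot, y to its left, z up, the work surface at z = 0. Lengths are in m, angles in degrees, forces in N, time in s.
With the tool pointing down it reaches from about 0.3 to 0.75 m from the base axis. Payload 8.5 kg.
Tool frame: the origin (TCP) lies midway between the tips of the shut fingers; the grasp point (between the pads) lies 19 mm behind it (env.grip_depth is the distance from the TCP to the grasp point, in m); y points along the fingers, x is the direction in which the jaws open and shut, and the axes are right-handed (so a half turn about y gives the same grasp; the last joint's range is limited). The gripper opens to 85 mm and grips with 20 to 120 N. Pads are 22 mm wide; open, the fingers measure 114 mm over their backs; the gripper's body (76 mm by 85 mm) begins 54 mm behind the grasp point. The pads swing forward as they close: fully open they stand 13 mm farther back than shut.
Start: joints at [-77.71, 21.807, 74.336, -0, 83.858, -12.336], TCP at [0.229, -0.5, 0.231] pointing down, gripper open.
Joint ranges: [-178.18, 178.18], [-50.72, 133.34], [12.68, 142.11], [-81.47, 261.47], [9.98, 163.14], [-165.26, 165.26]. Speed limits (degrees/s): [136.94, 136.94, 180, 180, 180, 180].

### API

Orientations are given as a 3x3 rotation matrix whose columns are the frame's x, y, z axes.
In Python, from rig import env gives the robot as it stands.
- The arm moves only by the shell command python3 -m inch 'ROWS' [FORCE]. ROWS is JSON, a list that holds one entry, the list of rows, each a list of 7 numbers: the gripper command: -1 is shut, 1 is fully open, values between are in proportion, then the shift along the world's x, y, z in cm, then the turn, a rotation vector about the world's x, y, z in degrees. In form: [[[grip, dx, dy, dz, rx, ry, rz], ...]]. A call has 1 to 20 rows; each row is the pose to reach, as a shift and turn from the pose commanded when the call began; what a row does not reach only later rows make up. A row lasts 1/8 s, in which the tool goes at most 62.5 mm and 10.7 degrees, less where a joint would pass 70% of its speed; a pose out of reach is approached as far as the arm can. A call with a gripper value outside its range is refused whole. The fingers move at their own pace and stop on an object; FORCE is the grip in N (left out, the last holds). Time passes only in rows, so rows that repeat a pose let the fingers close. It gives the time, the measured TCP pose, the force and the opening at its end, in the units of the state.
- env.observe(): the state, without advancing time (a new reading comes with each control period).
- env.get_image(name): name is "scene" or "side" or "wrist"; returns a dict with "frame" (480x640x3 uint8, red, green, blue), "mtx" (3x3 intrinsics, pixels), "rvec" (rotation vector, rad) and "tvec" (3), from world to camera coordinates, as OpenCV has them. Camera axes: x right, y down, z forward; pixel columns grow to the right and rows downward; lengths in m; the calibration is good to about 2 mm. A picture is of the moment at which its call begins. There is no depth.
- env.close_job(): hands the job in, once; it reports no verdict.
The state is a dict: "time_s": time; "q": joint angles; "qvel": joint speeds; "joint_efforts": joint torques, N m; "position": TCP position; "tool_rot": TCP orientation; "ft_force": force on the tool from outside, world axes, zero at the start; "wrist_torque": the same for the moment, N m; "grip_width": finger opening in m.
Only numpy, scipy, OpenCV 4.12 (cv2) and the standard library are available. Lean on these libraries where they do the work, as an engineer would, in place of code of your own. Each camera call takes 0.05 s, during which the arm holds its last target.

### The job

Slide the hanger along the bent drying rail, round the bend and up to the rubber buffer on the far leg, without letting it bind or forcing it. Push it home so that the rubber visibly gives by a few millimetres, ease off, and leave it resting upright against the buffer. Leave the other things on the bench alone.

Things in the scene. Friction and masses are not known exactly. Their poses are not given: they have to be found in the camera images.
- stand: grey base plate (100 x 90 x 14 mm) fixed to the bench; a steel post and clamp block (30 mm square, ends at x = 15 mm) carry a level round steel rail, 12 mm diameter, its axis 130 mm above the bench. Origin on the bench under the post; z up. The rail leaves the post along +x, straight to x = 105 mm, then bends towards the stand's -y
- bend_start (a point): point on the rail's axis where the bend begins, 105 mm from the post; axes as the stand's. From here the rail curves in the level plane towards -y, its right on a 70 mm centre-line radius (arc centre at y = -70 mm). Bent by hand: it turns somewhere between 45 and 75 degrees (unknown), then runs straight again. The rubber buffer's face is 75 to 107 mm past the end of the bend (unknown)
- hanger_hole (a point): middle of the hanger's hole. The hanger is an aluminium slider (0.1 to 0.22 kg), loose on the rail's first leg: a ring 27 mm outside, 18 mm long, hole 15 mm along its x (1.5 mm of play all round the rail), a flat finger tab above, a steel weight and small hook below (50 mm down) that keep it upright by itself. x lies along the rail, away from the post; z up
- hanger_tab (a point): grip point on the hanger's upright flat tab, 42 mm above the hole's middle; tab 18 mm long (x), 10 mm thick (y), its top 12 mm above this point and the ring's top 28 mm below it. Same axes as hanger_hole. Hold it firmly (about 40 N): in a light grip the drag tips the hanger and it binds
- buffer (a joint): how far the black rubber buffer on the rail's second leg (23 mm diameter, 14 mm long, in front of a dark steel stop ring) is pressed in, m: 0 free, 0.009 fully pressed and then hard. It gives about 1 mm for 1.4 N, more stiffly when pressed fast, and is slow to spring back
- jar_near_mid (a point): bystander: sample jar with a yellow lid, 67 x 67 x 66 mm, loose; point 35 mm above its foot
- bottle_near_mid (a point): bystander: brown bottle with a black cap, 42 x 42 x 85 mm, loose; point 35 mm above its foot
- dish_near_mid (a point): bystander: small white dish, 71 x 71 x 18 mm, loose; point 10 mm above its foot

How it is judged:
By the outcome, as a careful person would: the job done as asked, in the order asked, and still so for the second after the job is handed in, with the robot touching nothing.
It also fails if it takes over 64 s, if anything falls off the work surface, if the arm or the gripper's body presses on something with over 40 N, if the wrist force passes 120 N, or if a joint passes its speed limit or range.

## Working session

There is one attempt and no reset: what is moved stays moved. The work goes in short steps, Python scripts to look and compute and a shell command to move; the robot and the scene stay as the last step left them, time stands still between calls to the robot, and variables do not carry over. Pictures are saved under pics/ and viewed, and the job is handed in when it is done.

```bash
ls; mkdir -p pics; python3 - <<'E'
from rig import env
import cv2
for n in ("scene","side","wrist"):
    im=env.get_image(n); cv2.imwrite(f"pics/{n}0.png",im["frame"][:,:,::-1])
    print(n,im["mtx"].tolist(),im["rvec"],im["tvec"])
o=env.observe(); print(o)
E
```

```text
pics
scene [[579.8762184647627, 0.0, 310.59042392122734], [0.0, 579.8762184647627, 230.63155496919924], [0.0, 0.0, 1.0]] [ 1.01190898 -2.16819039  1.23757844] [0.34789985 0.28826904 1.24969044]
side [[457.0209515534492, 0.0, 321.7030090639302], [0.0, 457.0209515534492, 240.22119085604186], [0.0, 0.0, 1.0]] [ 0.38575154 -2.62567113  1.46183739] [0.46454458 0.17025984 0.9694544 ]
wrist [[347.59397247368463, 0.0, 316.1554706802574], [0.0, 347.59397247368463, 238.0846490395719], [0.0, 0.0, 1.0]] [-2.44659496  1.57034869  0.21409626] [-0.55016532 -0.03529414  0.37843243]
{'time_s': 0.15, 'q': array([-7.77118210e+01,  2.18333995e+01,  7.43702974e+01, -1.29784595e-03,
        8.38617758e+01, -1.23348763e+01]), 'qvel': array([ 0.05495352, -0.04785416, -0.24090884,  0.00590458,  0.13974463,
        0.01427279]), 'joint_efforts': array([ 2.88117466e-03, -4.48625243e+01, -2.31345338e+01, -1.40515649e-04,
        3.74495357e-03,  1.53042856e-05]), 'position': array([ 0.22910701, -0.49976249,  0.23086804]), 'tool_rot': array([[ 4.16648690e-01, -2.65208211e-04,  9.09067543e-01],
       [-9.09066891e-01,  1.11174023e-03,  4.16648716e-01],
       [-1.12114562e-03, -9.99999347e-01,  2.22113107e-04]]), 'ft_force': array([-0.26232235, -0.72761078,  0.75603373]), 'wrist_torque': array([ 0.03708846, -0.02322666,  0.02674986]), 'grip_width': 0.08542226283769651}
```

View pics/scene0.png

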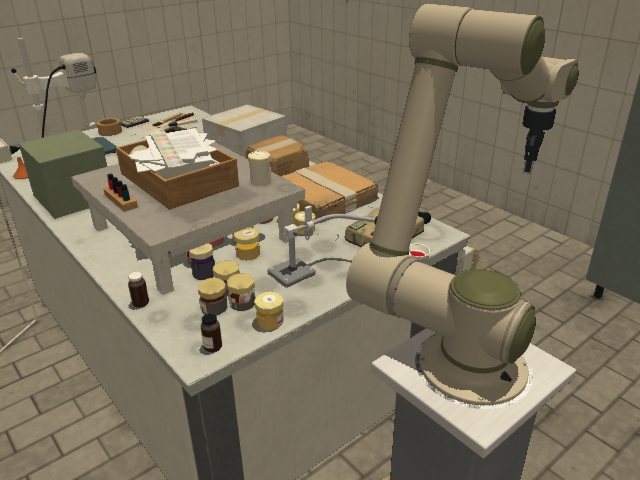

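View pics/side0.png

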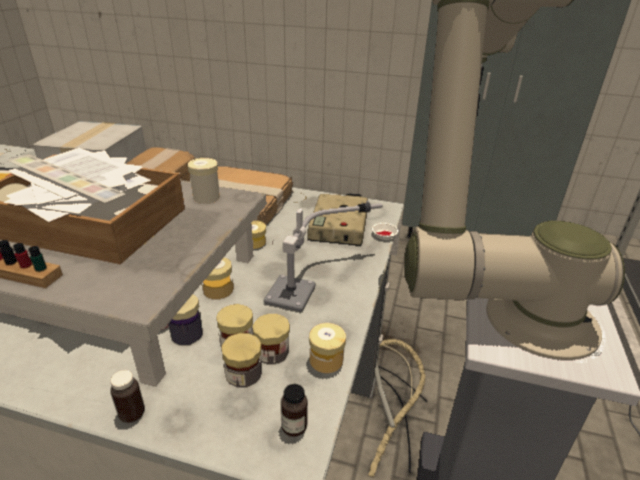

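View pics/wrist0.png

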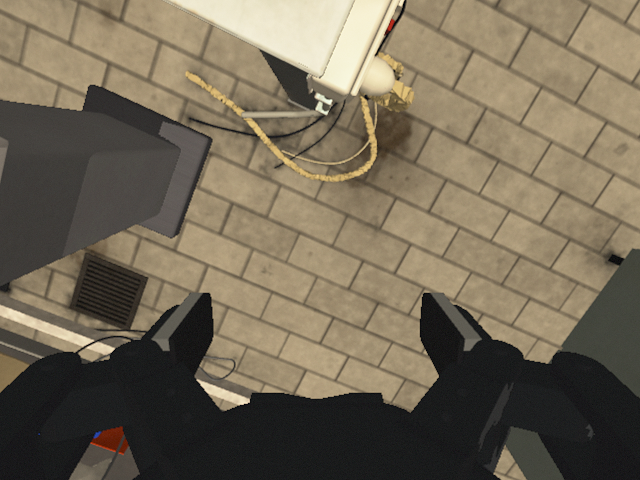

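```bash
python3 - <<'E'
import cv2
a=cv2.imread("pics/scene0.png")[190:300,250:450]; cv2.imwrite("pics/sc0z.png",cv2.resize(a,(800,440),interpolation=2))
a=cv2.imread("pics/side0.png")[180:320,250:420]; cv2.imwrite("pics/si0z.png",cv2.resize(a,(680,560),interpolation=2))
E
```

```text
(no output)
```

View pics/sc0z.png

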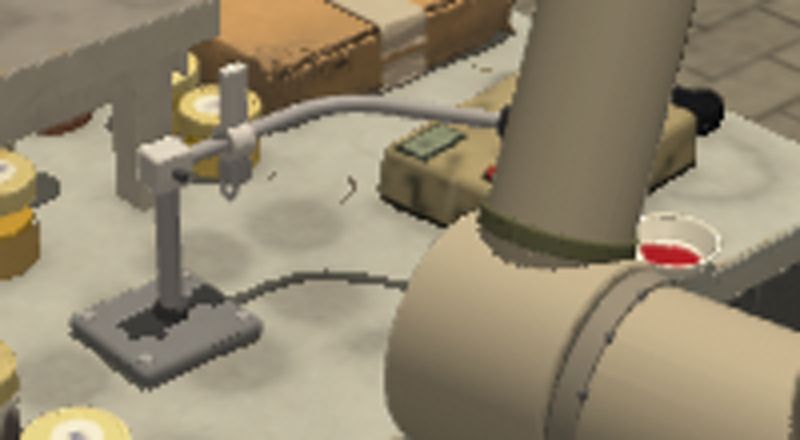

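View pics/si0z.png

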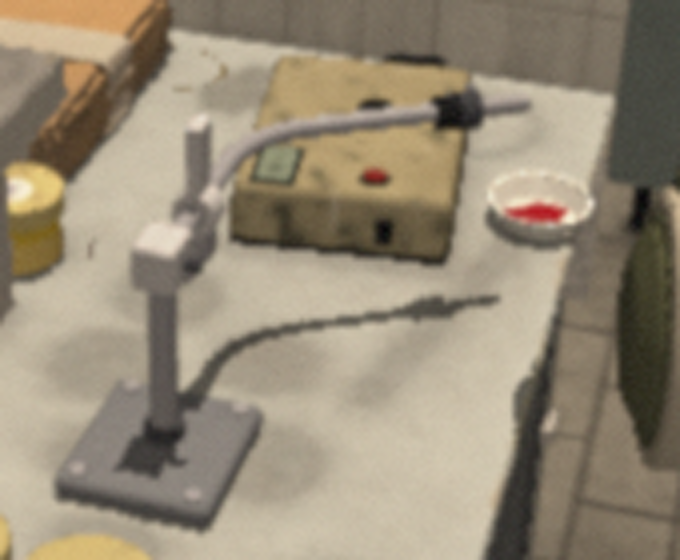

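```bash
cat > h.py <<'E'
import numpy as np, cv2
from scipy.optimize import least_squares
def load(im): return im["mtx"],im["rvec"],im["tvec"]
def cam(n):
    from rig import env
    return env.get_image(n)
def proj(c,P):
    return cv2.projectPoints(np.asarray(P,float).reshape(-1,1,3),c["rvec"],c["tvec"],c["mtx"],None)[0].reshape(-1,2)
def railxy(s,turn):
    "s from post; returns xy local & heading(rad)"
    t=np.radians(turn);L=0.07*t
    if s<=0.105: return np.array([s,0.]),0.
    if s<=0.105+L:
        a=(s-.105)/.07; return np.array([.105+.07*np.sin(a),-.07+.07*np.cos(a)]),-a
    d=s-.105-L
    return np.array([.105+.07*np.sin(t)+d*np.cos(t),-.07+.07*np.cos(t)-d*np.sin(t)]),-t
def w(p,loc):
    x,y,yaw=p[:3];c,s=np.cos(yaw),np.sin(yaw)
    loc=np.atleast_2d(loc);return np.c_[x+c*loc[:,0]-s*loc[:,1],y+s*loc[:,0]+c*loc[:,1],loc[:,2]]
def rail(p,s,turn,z=.13,side=0):
    xy,h=railxy(s,turn); n=np.array([-np.sin(h),np.cos(h)])
    xy=xy+side*n
    return w(p,[xy[0],xy[1],z])[0],p[2]+h
E
python3 - <<'E'
from h import *
from rig import env
import pickle
C={n:cam(n) for n in("scene","side")}
for n in C: C[n].pop("frame")
pickle.dump(C,open("C.pkl","wb"))
si=lambda a:np.array(a)/4.+[250,180]
sc=lambda a:np.array(a)/4.+[250,190]
corn=np.array([[-.05,-.045,.014],[.05,-.045,.014],[.05,.045,.014],[-.05,.045,.014]])
oside=si([[60,478],[205,515],[262,408],[128,385]])
oscene=sc([[72,320],[150,376],[262,325],[180,278]])
# rail centres
rs=si([[228,175],[270,145],[340,125],[420,115]])
rc=sc([[280,118],[360,103],[440,112],[490,119]])
bf=si([[437,107]])
best=None
for sh in range(4):
  for yaw0 in np.radians(np.arange(-180,180,30)):
    def res(q):
        p=q[:3];turn=q[3]*100;bd=q[4]
        P=w(p,corn); P=np.roll(P,sh,axis=0)
        r=[(proj(C["side"],P)-oside).ravel(),(proj(C["scene"],P)-oscene).ravel()]
        for o,c in((rs,"side"),(rc,"scene")):
            R=proj(C[c],[rail(p,s,turn)[0] for s in np.linspace(.05,.3,251)])
            d=o[:,None]-R[None]; k=(d**2).sum(-1).argmin(1)
            r.append(2*d[np.arange(len(o)),k].ravel())
        s=.105+.07*np.radians(turn)+bd
        r.append((proj(C["side"],[rail(p,s,turn)[0]])-bf).ravel()*2)
        return np.concatenate(r)
    f=least_squares(res,[.5,0,yaw0,.6,.09],x_scale=[.1,.1,.5,.2,.02],loss="soft_l1")
    if best is None or f.cost<best[0]: best=(f.cost,f.x,sh,res(f.x))
print(best[0],best[1],np.degrees(best[1][2]),best[2]);print(np.round(best[3],1))
E
```

```text
16.01976093251777 [ 0.52812834  0.08327234 -1.57474172  0.50307973  0.09305363] -90.22605444001431 1
[-0.6  1.5  3.1  0.7  2.4 -0.1 -1.2 -1.6 -1.4 -0.5 -0.8  0.3  1.1 -1.1
  0.9 -3.1  0.8  0.3  0.2  0.8 -0.3 -1.5 -0.2  1.  -0.3 -0.7  0.1 -1.3
  0.2  0.2 -0.1  1.8  0.2  1.4]
```

```bash
python3 - <<'E'
from h import *
from rig import env
import pickle
C=pickle.load(open("C.pkl","rb"))
def ray(c,uv,z):
    R=cv2.Rodrigues(c["rvec"])[0]; o=-R.T@np.ravel(c["tvec"])
    d=R.T@np.linalg.inv(c["mtx"])@np.array([*uv,1]); return o+d*(z-o[2])/d[2]
for n in C: print(n,ray(C[n],(320,240),0),-cv2.Rodrigues(C[n]["rvec"])[0].T@np.ravel(C[n]["tvec"]))
print("leg feet", ray(C["side"],(150,380),0),ray(C["side"],(245,262),0),ray(C["scene"],(165,290),0),ray(C["scene"],(286,240),0))
for z in(.15,.2,.25): print("shelf corner",z,ray(C["side"],(146,330),z),ray(C["scene"],(160,246),z),ray(C["side"],(268,195),z),ray(C["scene"],(305,185),z))
W=env.get_image("wrist");R=cv2.Rodrigues(W["rvec"])[0];o=env.observe()
print("wrist off tool", o["tool_rot"].T@(-R.T@np.ravel(W["tvec"])-o["position"]), (o["tool_rot"].T@R.T).round(2))
print("bystanders",ray(C["side"],(327,335),.066),ray(C["side"],(293,395),.085),ray(C["side"],(385,231),.01), "box",ray(C["side"],(340,205),.06))
E
```

```text
scene [ 0.61466266 -0.08924444  0.        ] [-0.51693249  0.8493611   0.88160427]
side [ 0.53430973 -0.16296535  0.        ] [0.26250072 0.8358522  0.64581452]
leg feet [0.69067959 0.38094945 0.        ] [ 0.68139888 -0.00684978  0.        ] [6.87134944e-01 3.77534264e-01 1.11022302e-16] [ 0.68106014 -0.0134895   0.        ]
shelf corner 0.15 [0.65297928 0.40384141 0.15      ] [0.65740809 0.38200705 0.15      ] [ 0.64756268 -0.0889574   0.15      ] [ 0.69003425 -0.09780641  0.15      ]
shelf corner 0.2 [0.6136018  0.44740718 0.2       ] [0.57715018 0.4139474  0.2       ] [0.60873143 0.00430425 0.2       ] [ 0.60754657 -0.03307418  0.2       ]
shelf corner 0.25 [0.57422431 0.49097295 0.25      ] [0.49689227 0.44588776 0.25      ] [0.56990018 0.0975659  0.25      ] [0.52505889 0.03165805 0.25      ]
wrist off tool [ 0.00053561 -0.14288473  0.06667922] [[ 1.   -0.    0.  ]
 [-0.   -0.27  0.96]
 [-0.   -0.96 -0.27]]
bystanders [0.40517    0.24534141 0.066     ] [0.41546738 0.40297466 0.085     ] [ 0.37407402 -0.24788847  0.01      ] box [ 0.50710285 -0.26327988  0.06      ]
```

```bash
python3 -m inch '[[[1,0,0,6,0,0,0],[1,1,2,12,0,0,5],[1,4,6,16,0,0,14],[1,7,10,17,0,0,23],[1,10,15,17,0,0,32],[1,13,20,17,0,0,41],[1,16,25,17,0,0,50],[1,19,29,17,0,0,58],[1,22,33,17,0,0,65.4],[1,22,33,17,0,0,65.4],[1,22,33,17,0,0,65.4],[1,22,33,17,0,0,65.4]]]'; python3 - <<'E'
from h import *
import pickle
from rig import env
C={}
for n in("scene","side","wrist"):
    C[n]=cam(n);cv2.imwrite(f"pics/{n}1.png",C[n]["frame"][:,:,::-1])
pickle.dump(C,open("C1.pkl","wb"))
E
```

```text
time_s: 1.8
position: [0.4487, -0.1709, 0.4013]
tool_rot: [[1.0, -0.0, 0.002], [-0.002, -0.0, 1.0], [-0.0, -1.0, -0.0]]
ft_force: [0.0, 0.1, -0.6]
grip_width: 0.0849
```

View pics/wrist1.png

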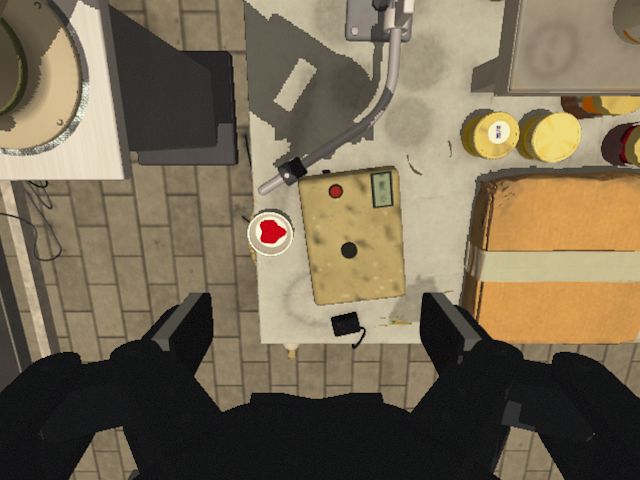

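View pics/scene1.png

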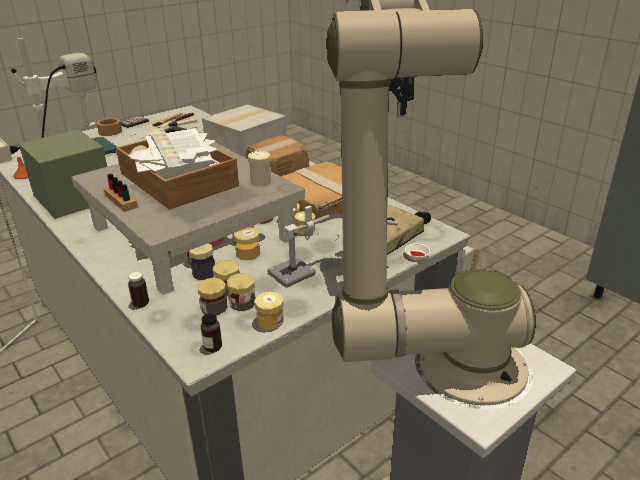

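```bash
python3 - <<'E'
import cv2
a=cv2.imread("pics/wrist1.png")[0:120,330:430]; cv2.imwrite("pics/w1z.png",cv2.resize(a,(500,600),interpolation=2))
a=cv2.imread("pics/wrist1.png")[100:200,250:400]; cv2.imwrite("pics/w1y.png",cv2.resize(a,(750,500),interpolation=2))
E
```

```text
(no output)
```

View pics/w1z.png

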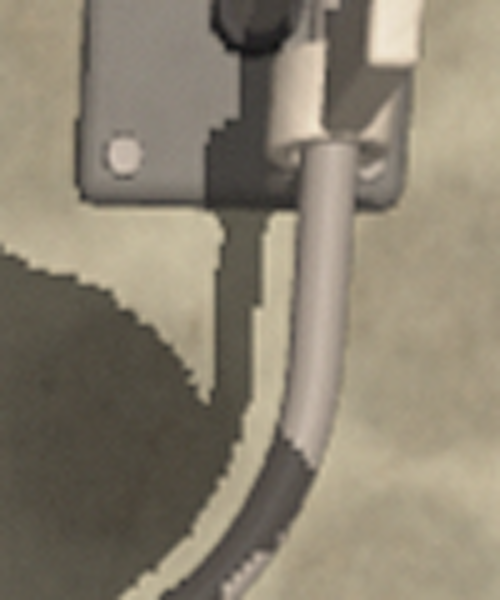

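View pics/w1y.png

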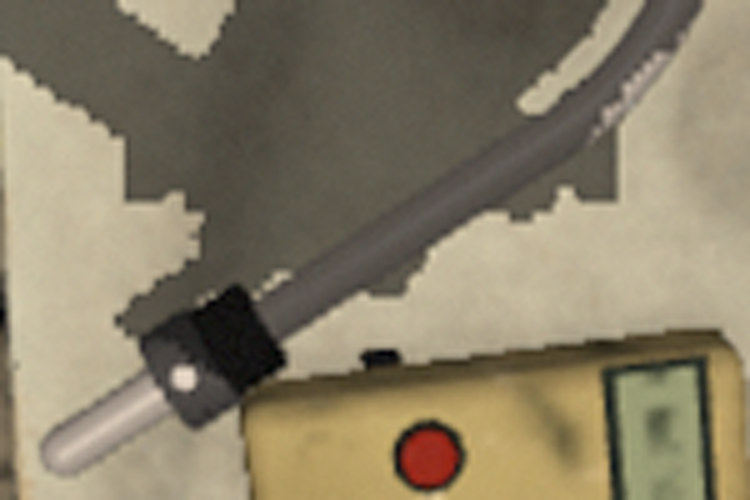

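```bash
cat > fit.py <<'E'
from h import *
import pickle
C=pickle.load(open("C1.pkl","rb"))
si=lambda a:np.array(a)/4.+[250,180]
sc=lambda a:np.array(a)/4.+[250,190]
wz=lambda a:np.array(a)/5.+[330,0]
wy=lambda a:np.array(a)/5.+[250,100]
O={"side":si([[228,175],[270,145],[340,125],[420,115]]),"scene":sc([[280,118],[360,103],[440,112],[490,119]]),
"wrist":np.r_[wz([[328,150],[323,250],[318,350],[303,453]]),wy([[500,172],[400,232],[278,316],[110,420]])]}
bf={"side":si([[437,107]]),"wrist":wy([[262,322]])}
cw=wz([[82,203],[405,205]]); cp=np.array([[.05,-.045,.010],[.05,.045,.010]])
def res(q,split=False):
    p=q[:3];turn=q[3]*100;bd=q[4]
    r=[(proj(C["wrist"],w(p,cp))-cw).ravel()]
    S=np.arange(.03,.33,.0003)
    P=[rail(p,s,turn)[0] for s in S]
    for c in O:
        R=proj(C[c],P); d=O[c][:,None]-R[None];k=(d**2).sum(-1).argmin(1)
        r.append(d[np.arange(len(k)),k].ravel())
    s=.105+.07*np.radians(turn)+bd
    for c in bf: r.append((proj(C[c],[rail(p,s,turn)[0]])-bf[c]).ravel())
    return r if split else np.concatenate(r)
if __name__=="__main__":
    f=least_squares(res,[.528,.083,-1.57,.55,.09],x_scale=[.1,.1,.5,.2,.02],loss="soft_l1",diff_step=1e-3)
    print(f.cost,f.x,np.degrees(f.x[2]))
    for r in res(f.x,True): print(np.round(r,1))
    J=f.jac; print(np.sqrt(np.diag(np.linalg.inv(J.T@J))))
    q=f.x; np.save("q.npy",q); t=q[3]*100
    for s in(.0,.06,.105,.105+.07*np.radians(t),.105+.07*np.radians(t)+q[4]): print(s,rail(q,s,t)[0],np.degrees(rail(q,s,t)[1]))
E
python3 fit.py
```

```text
9.766074719859795 [ 0.53342554  0.0795433  -1.56830288  0.56997805  0.08366488] -89.85713578199129
[-1.3  0.4 -0.6 -0.3]
[2.3 1.5 0.7 2.1 0.  0.1 0.1 0.1]
[ 0.4  0.8  0.   0.6 -0.1  0.5 -0.1  0.6]
[-0.7 -0.2 -0.7  0.1 -0.6 -0.   1.1  0.6  1.   1.4  0.2  0.4  0.5  0.6
 -0.5 -0.6]
[-0.9  1.5]
[-0.3  0.2]
[0.00067864 0.00021906 0.00482825 0.00710173 0.0013582 ]
0.0 [0.53342554 0.0795433  0.13      ] -89.85713578199129
0.06 [0.53357514 0.01954349 0.13      ] -89.85713578199129
0.105 [ 0.53368735 -0.02545637  0.13      ] -89.85713578199129
0.17463595589979625 [ 0.50196081 -0.08424114  0.13      ] -146.8549411450977
0.2583008316400885 [ 0.43190913 -0.1299858   0.13      ] -146.8549411450977
```

```bash
python3 -m inch '[[[1,1.5,3.5,-3,0,0,0],[1,3,7,-6,0,0,0],[1,3,7,-6,0,0,0],[1,3,7,-6,0,0,0],[1,3,7,-6,0,0,0]]]'; python3 - <<'E'
from h import *
import pickle
from rig import env
C={}
for n in("scene","side","wrist"):
    C[n]=cam(n);cv2.imwrite(f"pics/{n}2.png",C[n]["frame"][:,:,::-1])
pickle.dump(C,open("C2.pkl","wb"))
q=np.load("q.npy");t=q[3]*100
im=C["wrist"]["frame"][:,:,::-1].copy()
im=cv2.resize(im,None,fx=4,fy=4,interpolation=2)
for side in(-.006,.006):
    P=proj(C["wrist"],[rail(q,s,t,side=side)[0] for s in np.linspace(.015,.29,100)])
    cv2.polylines(im,[np.round(P*4+1.5).astype(int)],False,(0,0,255),1)
cv2.imwrite("pics/o2a.png",im[0:600,1000:1800]);cv2.imwrite("pics/o2b.png",im[500:1100,840:1640])
E
```

```text
time_s: 2.58
position: [0.4792, -0.101, 0.3422]
tool_rot: [[1.0, 0.001, 0.001], [-0.001, -0.001, 1.0], [0.001, -1.0, -0.001]]
ft_force: [0.5, 0.6, -0.2]
grip_width: 0.0855
```

View pics/o2a.png

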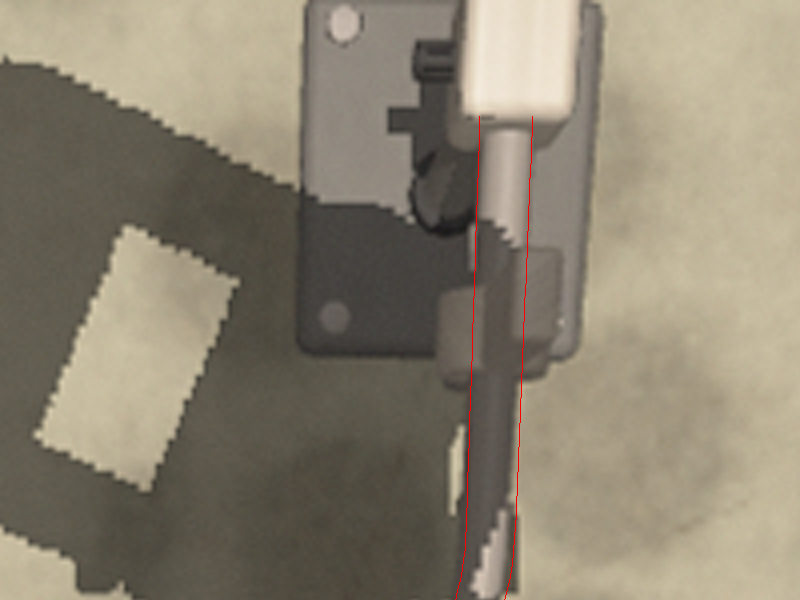

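View pics/o2b.png

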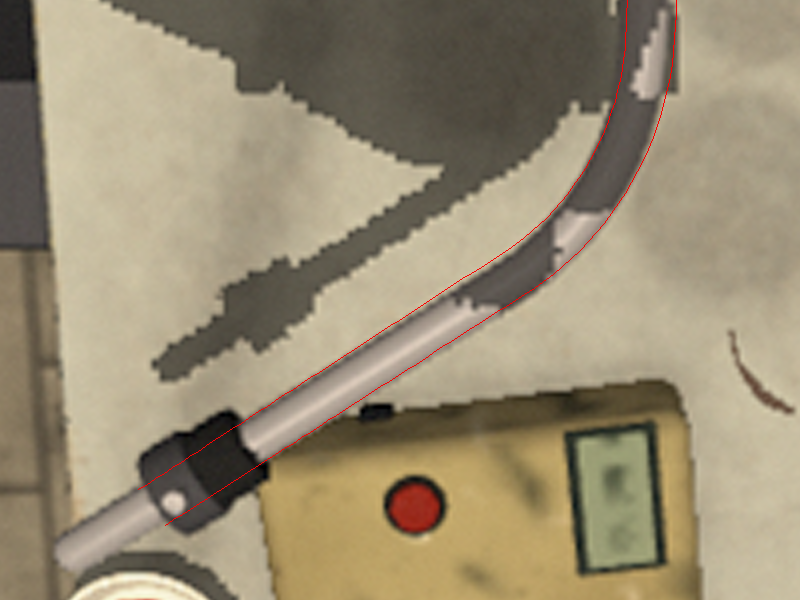

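View pics/side2.png

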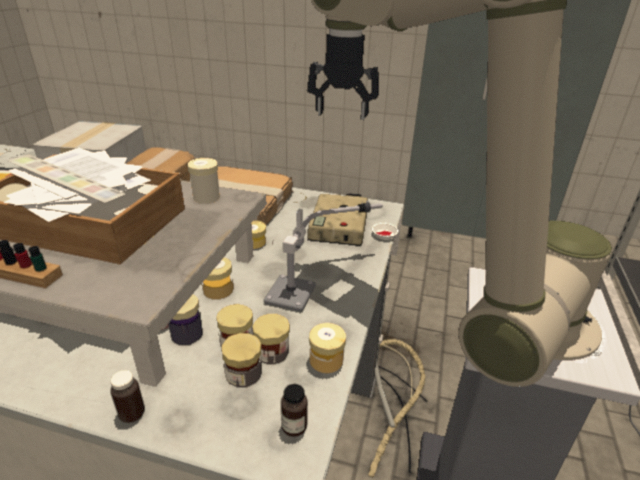

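```bash
cat > fit2.py <<'E'
import fit; from fit import *
C2=pickle.load(open("C2.pkl","rb")); C["w2"]=C2["wrist"]
A=lambda a:(np.array(a)+[1000,0]-1.5)/4
B=lambda a:(np.array(a)+[840,500]-1.5)/4
O["w2"]=np.r_[A([[506,190],[492,440]]),B([[648,20],[592,206],[400,355],[300,420],[115,525]])]
bf["w2"]=B([[250,446]])
f=least_squares(res,np.load("q.npy"),x_scale=[.1,.1,.5,.2,.02],loss="soft_l1",diff_step=1e-3)
q=f.x;np.save("q2.npy",q);t=q[3]*100
print(f.cost,q,np.degrees(q[2]))
for r in res(q,True): print(np.round(r,1))
for s in(.0,.06,.105,.105+.07*np.radians(t),.105+.07*np.radians(t)+q[4]): print(s,rail(q,s,t)[0],np.degrees(rail(q,s,t)[1]))
def ray(c,uv,z):
    R=cv2.Rodrigues(c["rvec"])[0]; o=-R.T@np.ravel(c["tvec"])
    d=R.T@np.linalg.inv(c["mtx"])@np.array([*uv,1]); return o+d*(z-o[2])/d[2]
print("tab",ray(C["w2"],A([536,292]),.184))
im=cv2.resize(C2["wrist"]["frame"][:,:,::-1].copy(),None,fx=4,fy=4,interpolation=2)
for side in(-.006,.006):
    P=proj(C["w2"],[rail(q,s,t,side=side)[0] for s in np.linspace(.015,.29,100)])
    cv2.polylines(im,[np.round(P*4+1.5).astype(int)],False,(0,0,255),1)
cv2.imwrite("pics/o3b.png",cv2.resize(im[0:1100,840:1800],None,fx=.54,fy=.54))
a=C2["side"]["frame"][180:320,250:420,::-1]; a=cv2.resize(a,(680,560),interpolation=2)
for side in(-.006,.006):
    P=proj(C["side"],[rail(q,s,t,side=side)[0] for s in np.linspace(.015,.29,100)])
    cv2.polylines(a,[np.round((P-[250,180])*4+1.5).astype(int)],False,(0,0,255),1)
cv2.imwrite("pics/o3s.png",a)
E
python3 fit2.py
```

```text
13.034898179582985 [ 0.53342457  0.07921215 -1.5666146   0.57321392  0.08326423] -89.76040496708121
[-1.2  0.7 -0.5 -0.1]
[ 2.4  1.5  0.6  2.2 -0.   0.2 -0.   0.2]
[ 0.4  0.9 -0.   0.7 -0.1  0.5 -0.1  0.6]
[-0.8  0.1 -0.8  0.  -0.7 -0.1  1.   0.2  0.8  1.1  0.1  0.2  0.4  0.5
 -0.5 -0.6]
[ 0.7 -0.3 -0.6  0.1 -0.8 -0.1  0.5  0.2  0.7  1.3  0.8  1.5 -0.6 -1.1]
[-1.   1.4]
[-0.2  0.3]
[-0.2 -0.3]
0.0 [0.53342457 0.07921215 0.13      ] -89.76040496708121
0.06 [0.53367547 0.01921268 0.13      ] -89.76040496708121
0.105 [ 0.53386365 -0.02578693  0.13      ] -89.76040496708121
0.17503129177978385 [ 0.50190514 -0.08484096  0.13      ] -147.08179715037878
0.25829552130965316 [ 0.43200921 -0.13009017  0.13      ] -147.08179715037878
tab [0.53245425 0.01853965 0.184     ]
```

View pics/o3b.png

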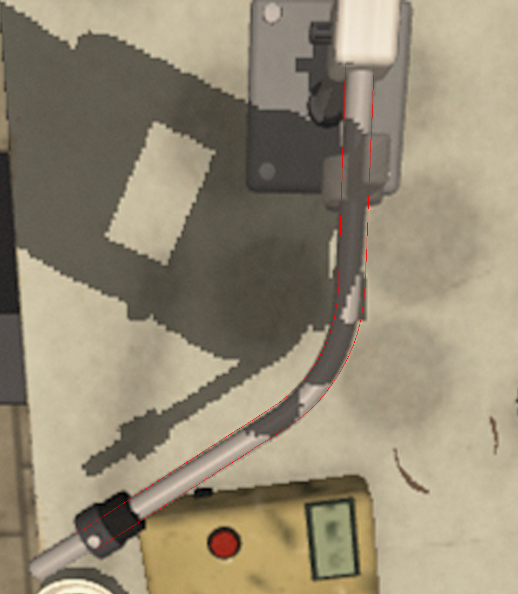

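View pics/o3s.png

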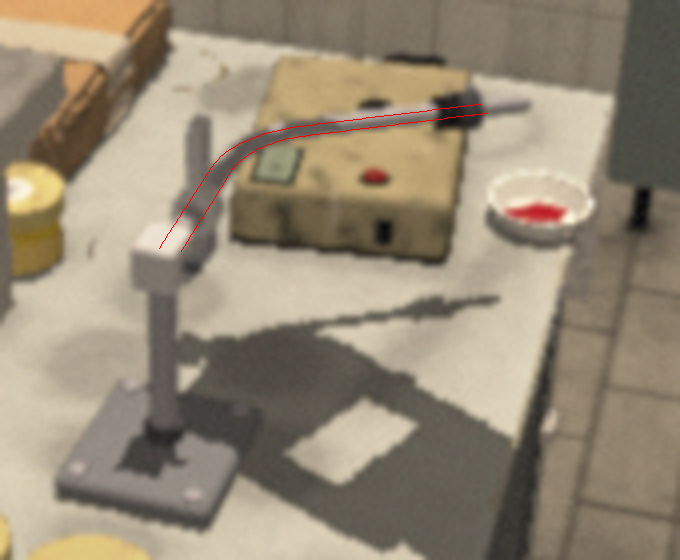

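```bash
python3 - <<'E'
import pickle,cv2,numpy as np
C=pickle.load(open("C2.pkl","rb"));f=C["wrist"]["frame"][:,:,::-1]
cv2.imwrite("pics/z1.png",cv2.resize(f[195:270,240:340],None,fx=8,fy=8,interpolation=0))
cv2.imwrite("pics/z2.png",cv2.resize(f[110:185,330:430],None,fx=8,fy=8,interpolation=0))
E
```

```text
(no output)
```

View pics/z1.png

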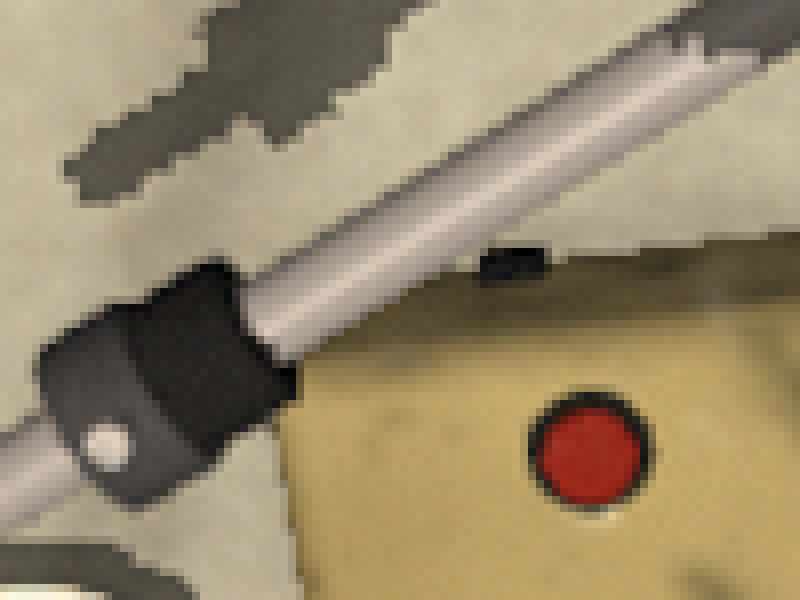

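View pics/z2.png

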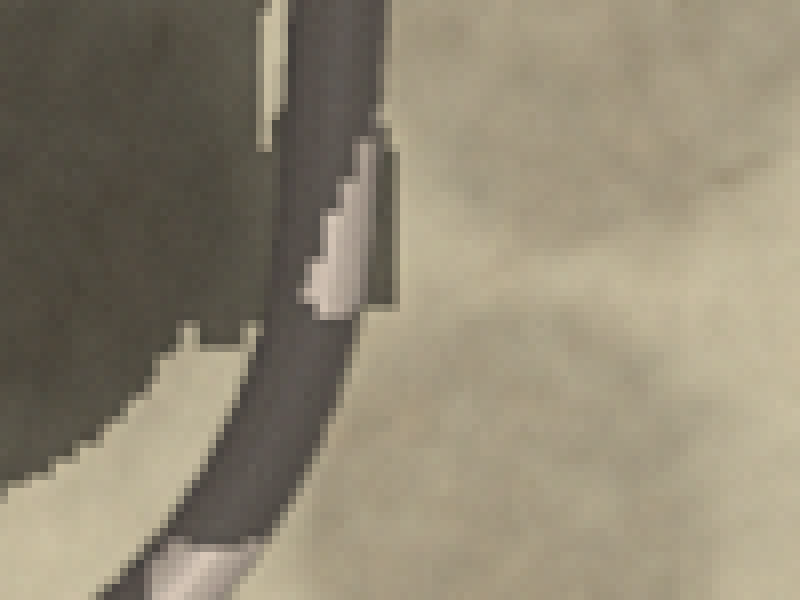

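```bash
python3 - <<'E'
s=open("fit2.py").read()
i=s.index('O["w2"]');j=s.index('f=least')
s=s[:i]+'''Z1=lambda a:(np.array(a)-4)/8+[240,195]
Z2=lambda a:(np.array(a)-4)/8+[330,110]
O["w2"]=np.r_[A([[506,190],[492,440]]),Z2([[337,40],[322,200],[305,330],[245,480]]),Z1([[600,120],[400,246],[300,306],[20,472]])]
bf["w2"]=Z1([[264,322]])
O["wrist"]=O["wrist"][:0]+0;O.pop("wrist");bf.pop("wrist")
O["side"]=O["side"][2:]
'''+s[j:]
open("fit3.py","w").write(s.replace("q2.npy","q3.npy").replace("o3","o4"))
E
python3 fit3.py
```

```text
7.243351042014854 [ 0.5340989   0.07937918 -1.58107611  0.5575361   0.08336122] -90.58898835782792
[-1.3  0.1 -0.6  0.3]
[-0.  -0.1 -0.   0.1]
[ 0.3  0.7 -0.1  0.4 -0.1  0.3 -0.1  0.5]
[ 0.4 -0.1 -0.   0.  -0.8 -0.1 -1.6 -0.2 -0.7 -0.2  0.2 -0.   1.   1.6
  0.7  1.   0.4  0.5 -0.7 -1.1]
[-1.2  1.5]
[-0.2  0.4]
0.0 [0.5340989  0.07937918 0.13      ] -90.58898835782792
0.06 [0.53348213 0.01938236 0.13      ] -90.58898835782792
0.105 [ 0.53301955 -0.02561527  0.13      ] -90.58898835782792
0.17311588493883076 [ 0.50181905 -0.08316134  0.13      ] -146.34259871202408
0.2564771059488671 [ 0.43243196 -0.12936228  0.13      ] -146.34259871202408
tab [0.53245425 0.01853965 0.184     ]
```

View pics/o4b.png

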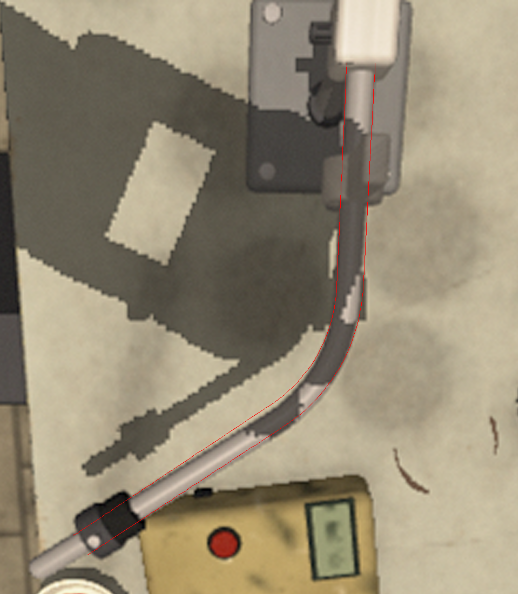

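```bash
cat > fit4.py <<'E'
import sys,io,contextlib
with contextlib.redirect_stdout(io.StringIO()):
    from fit3 import *
C["w1"]=C["wrist"]
N={"w2":O["w2"],"side":O["side"],"scene":O["scene"],"w1":np.r_[wz([[328,150],[323,250],[318,350],[303,453]]),wy([[400,232],[278,316],[110,420]])]}
def rs(q,nu,use):
    p=q[:3];turn=q[3]*100;r=[]
    S=np.arange(.03,.33,.0003);P=np.array([rail(p,s,turn)[0] for s in S])
    for c in use:
        k0=dict(C[c]); 
        if nu is not None:
            o=nu[c]; k0["tvec"]=np.ravel(k0["tvec"])+o[:3]; k0["rvec"]=cv2.composeRT(np.ravel(k0["rvec"]),np.zeros(3),np.array(o[3:]),np.zeros(3))[0]
        R=proj(k0,P)
        T=R[2:]-R[:-2];n=np.c_[-T[:,1],T[:,0]]/np.linalg.norm(T,axis=1)[:,None];R=R[1:-1]
        d=N[c][:,None]-R[None];k=(d**2).sum(-1).argmin(1)
        r.append((d[np.arange(len(k)),k]*n[k]).sum(-1))
        r.append((proj(k0,[rail(p,.105+.07*np.radians(turn)+q[4],turn)[0]])-bf[c]).ravel() if c in bf else [])
    return r
for use in(["w2"],["w1"],["w2","w1","side","scene"]):
    f=least_squares(lambda q:np.concatenate(rs(q,None,use)+[(q[:3]-[.5335,.0793,-1.571])/[.003,.003,.01]]),np.load("q3.npy"),diff_step=1e-3)
    print(use,f.cost,f.x.round(4));print([np.round(x,1) for x in rs(f.x,None,use)])
use=["w2","w1","side","scene"]
def full(v):
    q=v[:5];nu={c:np.r_[v[5+6*i:8+6*i]*.002,v[8+6*i:11+6*i]*.004] for i,c in enumerate(["w2","side","scene"])}
    nu["w1"]=nu["w2"]
    return np.concatenate([np.concatenate(rs(q,nu,use))/.5,v[5:]])
f=least_squares(full,np.r_[np.load("q3.npy"),np.zeros(18)],diff_step=1e-3)
print("nuis",f.cost,f.x[:5].round(4),f.x[5:].round(1)); J=f.jac;print(np.sqrt(np.diag(np.linalg.inv(J.T@J)))[:5]); print((f.fun[:-18]*.5).round(1))
np.save("q4.npy",f.x[:5])
q=f.x;t=q[3]*100
for s in(.0,.06,.105,.105+.07*np.radians(t),.105+.07*np.radians(t)+q[4]): print(s,rail(q,s,t)[0],np.degrees(rail(q,s,t)[1]))
E
python3 fit4.py
```

```text
['w2'] 3.4245524883281004 [ 0.5334  0.0767 -1.5802  0.5711  0.0793]
[array([-1.1, -0.7,  0.1,  1. ,  0.8,  0.6, -0.6, -0.7, -0.4,  0.6]), array([0.1, 0.2])]
['w1'] 1.0766776583483058 [ 0.533   0.0772 -1.5683  0.581   0.0834]
[array([ 0.3,  0.3,  0.3, -0.9,  0.3, -0.5,  0.2]), array([], dtype=float64)]
['w2', 'w1', 'side', 'scene'] 8.048560083697994 [ 0.5334  0.0767 -1.5782  0.5733  0.08  ]
[array([-1. , -0.4,  0.3,  1.3,  1. ,  0.9, -0.5, -0.6, -0.3,  0.6]), array([-0.3,  0.6]), array([ 0. , -0.1, -0.3, -1.5,  0. , -0.8,  0.1]), array([], dtype=float64), array([0.3, 0.1]), array([-1.2,  1.5]), array([0.7, 0.7, 0.6, 0.6]), array([], dtype=float64)]
nuis 18.656560745937274 [ 0.5335  0.0742 -1.5963  0.5664  0.0784] [ 0.7 -0.1  0.1  0.1 -0.2 -0.1  0.6 -0.3 -0.1  0.2  0.1  0.2 -0.1  0.4
  0.  -0.3 -0.  -0.2]
[0.00168438 0.00252731 0.00763817 0.00457119 0.00116824]
[ 0.  -0.4  0.2  0.8  0.8  0.9 -0.1 -0.4 -0.2  0.5  0.1  0.4  0.3 -0.3
 -0.8 -1.7  0.3 -0.6  0.   0.6  0.4 -0.1  1.1 -0.1  0.2  0.   0. ]
0.0 [0.53349827 0.07425    0.13      ] -91.46178283668503
0.06 [0.53196766 0.01426953 0.13      ] -91.46178283668503
0.105 [ 0.5308197  -0.03071583  0.13      ] -91.46178283668503
0.1742000085939696 [ 0.4978303  -0.08835992  0.13      ] -148.10276047530624
0.25255251864585426 [ 0.43130924 -0.12976118  0.13      ] -148.10276047530624
```

```bash
python3 -m inch '[[[0,2.7,6,-4,0,0,0],[0,5.35,12,-8,0,0,0],[0,5.35,12,-10,0,0,0],[0,5.35,12,-10,0,0,0],[0,5.35,12,-10,0,0,0]]]'; python3 - <<'E'
from h import *
for n in("scene","side","wrist"):
    c=cam(n);f=c["frame"][:,:,::-1]
    if n=="scene": f=cv2.resize(f[160:300,220:400],None,fx=4,fy=4,interpolation=2)
    if n=="side": f=cv2.resize(f[150:300,210:400],None,fx=4,fy=4,interpolation=2)
    cv2.imwrite(f"pics/{n}3.png",f)
E
```

```text
time_s: 3.35
position: [0.533, 0.0191, 0.2427]
tool_rot: [[1.0, 0.002, 0.0], [-0.0, -0.001, 1.0], [0.002, -1.0, -0.001]]
ft_force: [-0.4, 0.2, 0.5]
grip_width: 0.0429
```

View pics/wrist3.png

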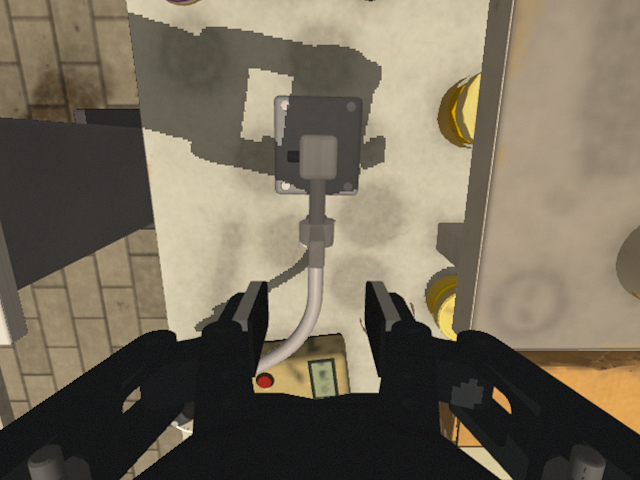

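View pics/scene3.png

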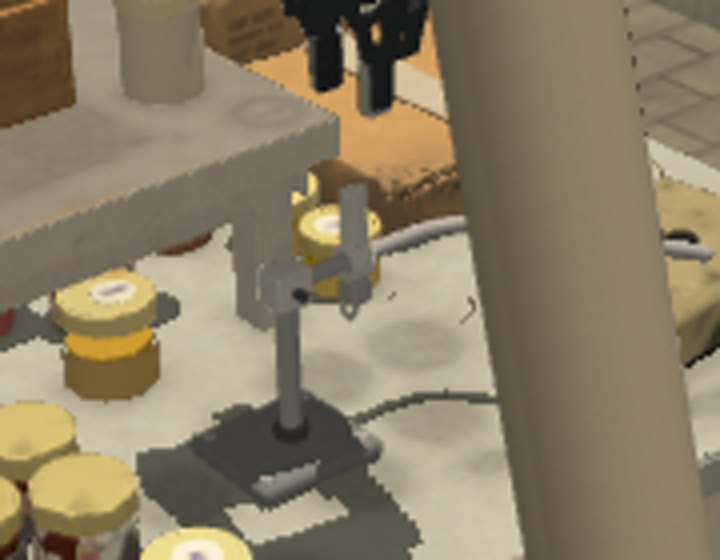

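View pics/side3.png

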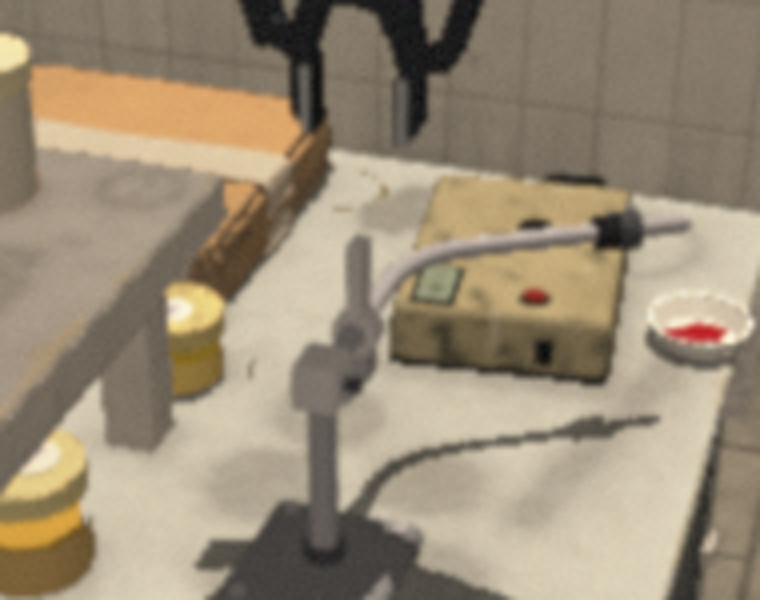

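```bash
python3 - <<'E'
import cv2
a=cv2.imread("pics/wrist3.png")[80:290,250:390]; cv2.imwrite("pics/w3z.png",cv2.resize(a,(560,840),interpolation=0)[200:800])
E
```

View pics/w3z.png

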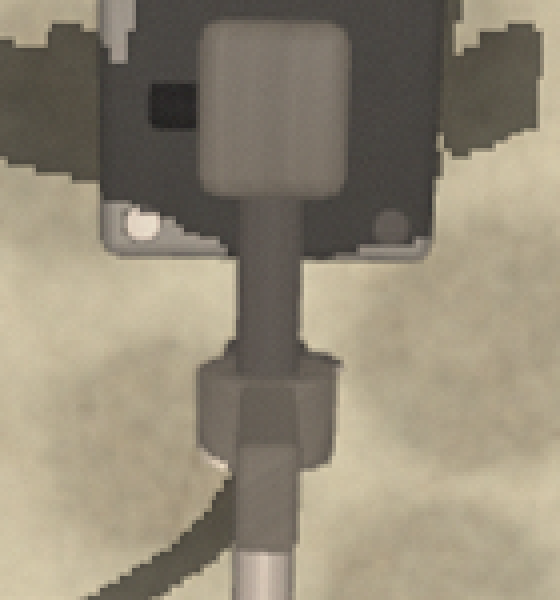

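```bash
python3 - <<'E'
from h import *
c=cam("wrist")
def ray(uv,z):
    R=cv2.Rodrigues(c["rvec"])[0]; o=-R.T@np.ravel(c["tvec"])
    d=R.T@np.linalg.inv(c["mtx"])@np.array([*uv,1]); return (o+d*(z-o[2])/d[2]).round(4)
f=lambda u,v:(u/4+250-.4,v/4+130-.4)
print(ray(f(268,497),.1825),ray(f(268,443),.1825),ray(f(268,550),.1825),"clamp front",ray(f(275,196),.145),ray(f(275,22),.145),"rail",ray(f(270,230),.13),ray(f(262,590),.13),"ring",ray(f(268,368),.1285),"plate",ray(f(102,256),.014),ray(f(430,258),.014))
E
```

```text
[0.5328 0.0192 0.1825] [0.5328 0.0278 0.1825] [0.5328 0.0105 0.1825] clamp front [0.5342 0.0612 0.145 ] [0.5342 0.0898 0.145 ] rail [0.5334 0.0535 0.13  ] [ 0.5318 -0.0173  0.13  ] ring [0.5331 0.0272 0.1285] plate [0.4891 0.0319 0.014 ] [0.577  0.0312 0.014 ]
```

```bash
python3 -m inch '[[[0,0,0,-4,0,0,-0.9],[0,0,0,-7,0,0,-0.9],[0,0,0,-9.1,0,0,-0.9],[0,0,0,-9.1,0,0,-0.9],[0,0,0,-9.1,0,0,-0.9]]]' 40; python3 - <<'E'
from h import *
for n in("scene","side"):
    c=cam(n);f=c["frame"][:,:,::-1]
    f=cv2.resize(f[160:300,220:400] if n=="scene" else f[150:300,210:400],None,fx=4,fy=4,interpolation=2)
    cv2.imwrite(f"pics/{n}4.png",f)
E
```

```text
time_s: 4.18
position: [0.5333, 0.0197, 0.1516]
tool_rot: [[1.0, 0.002, 0.016], [-0.016, -0.0, 1.0], [0.002, -1.0, -0.0]]
ft_force: [-0.4, 0.5, 0.5]
grip_width: 0.0425
```

View pics/scene4.png

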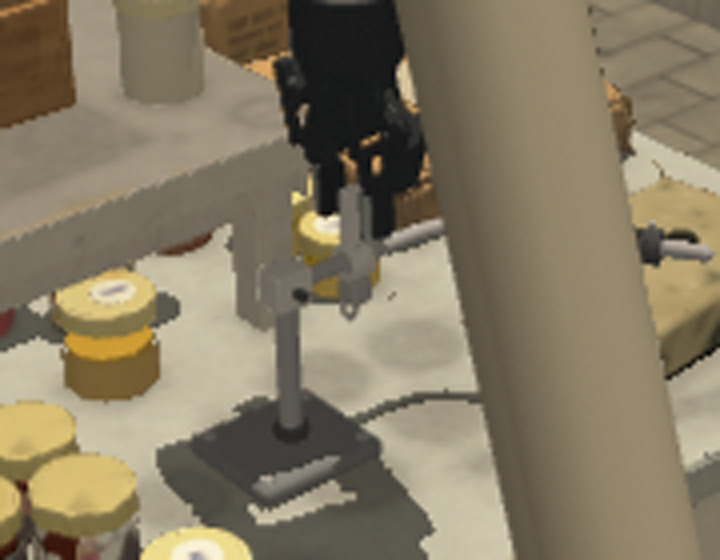

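View pics/side4.png

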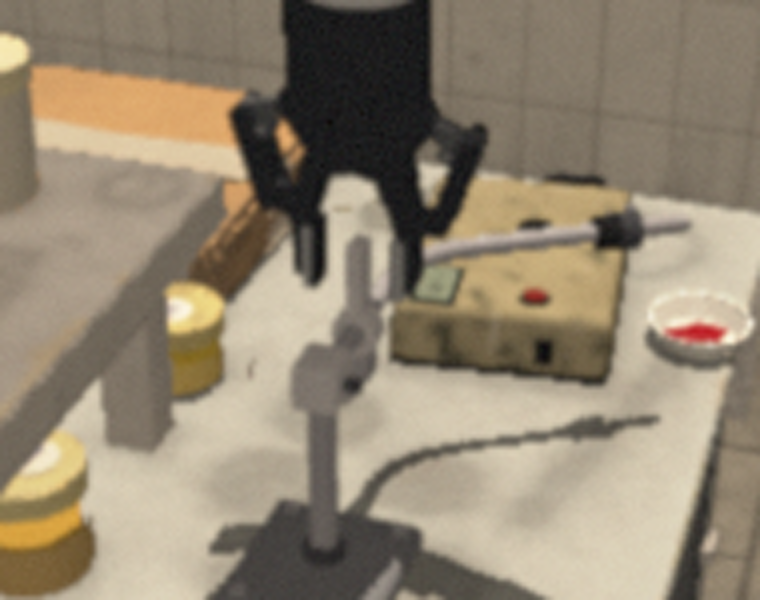

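```bash
python3 -m inch '[[[-0.5,0,0,0,0,0,0],[-1,0,0,0,0,0,0],[-1,0,0,0,0,0,0],[-1,0,0,0,0,0,0],[-1,0,0,0,0,0,0],[-1,0,0,0,0,0,0]]]' 40; python3 -c "
from rig import env
for i in range(3):
    o=env.observe();print(o['time_s'],o['position'].round(4),o['ft_force'].round(2),o['wrist_torque'].round(3),o['grip_width'])
    env.get_image('side')"
```

```text
time_s: 5.03
position: [0.5329, 0.02, 0.1507]
tool_rot: [[1.0, 0.001, 0.015], [-0.015, -0.0, 1.0], [0.001, -1.0, -0.0]]
ft_force: [0.2, 0.5, 5.3]
grip_width: 0.0096
5.025 [0.5329 0.02   0.1507] [0.24 0.47 5.33] [-0.001  0.078 -0.001] 0.009558001719390474
5.075 [0.5329 0.02   0.1507] [ 0.49 -0.1   5.44] [ 0.064  0.106 -0.038] 0.00946182215108472
5.125 [0.5329 0.02   0.1507] [-1.08  1.07  5.37] [ 0.01   0.094 -0.044] 0.00945571356605727
```

```bash
cat > o.py <<'E'
from rig import env
import numpy as np
f=[];t=[]
for i in range(3):
    o=env.observe();f.append(o['ft_force']);t.append(o['wrist_torque'])
    if i<2: env.get_image('side')
print(o['time_s'],o['position'].round(4),"F",np.mean(f,0).round(2),"M",np.mean(t,0).round(3),round(float(o['grip_width']),4))
E
python3 -m inch '[[[-1,0,0,0.1,0,0,0],[-1,0,0,0.1,0,0,0],[-1,0,0,0.1,0,0,0]]]';python3 o.py;python3 -m inch '[[[-1,0,0,0.1,0,0,0],[-1,0,0,0.1,0,0,0],[-1,0,0,0.1,0,0,0]]]'|head -0;python3 o.py
```

```text
time_s: 5.55
position: [0.5325, 0.0201, 0.151]
tool_rot: [[1.0, -0.001, 0.015], [-0.015, 0.0, 1.0], [-0.001, -1.0, 0.0]]
ft_force: [0.2, -0.2, -2.2]
grip_width: 0.0094
5.65 [0.5325 0.0201 0.1511] F [ 0.05 -0.16 -1.64] M [-0.029 -0.055  0.01 ] 0.0095
6.125 [0.5326 0.02   0.1523] F [ 0.1  -0.42 -1.99] M [ 0.031 -0.001  0.005] 0.0095Exception ignored on flushing sys.stdout:
BrokenPipeError: [Errno 32] Broken pipe
```

```bash
cat > way.py <<'E'
from h import *
import sys
# params: x0 y0 yaw turn ; s list
P=np.array([.5335,.0765,np.radians(-90.9)]);T=57.
def pose(s,P=P,T=T,off=(0,0)):
    p,h=rail(P,s,T); return np.r_[(p[:2]+off)*100,np.degrees(h)]
if __name__=="__main__":
    a,b,n=map(float,sys.argv[1:4]); n=int(n)
    b0=pose(a)
    for s in np.linspace(a,b,n+1)[1:]: print(round(s,4),(pose(s)-b0).round(2), (pose(s)/[100,100,1]).round(4))
E
python3 way.py .0565 .1055 7; echo; python3 way.py .1055 .1755 14;  echo; python3 way.py .1755 .2355 8
```

```text
0.0635 [-0.01 -0.7   0.  ] [ 5.325e-01  1.300e-02 -9.090e+01]
0.0705 [-0.02 -1.4   0.  ] [ 5.324e-01  6.000e-03 -9.090e+01]
0.0775 [-0.03 -2.1   0.  ] [ 5.323e-01 -1.000e-03 -9.090e+01]
0.0845 [-0.04 -2.8   0.  ] [ 5.322e-01 -8.000e-03 -9.090e+01]
0.0915 [-0.05 -3.5   0.  ] [ 5.321e-01 -1.500e-02 -9.090e+01]
0.0985 [-0.07 -4.2   0.  ] [ 5.32e-01 -2.20e-02 -9.09e+01]
0.1055 [-0.08 -4.9  -0.41] [ 5.31800e-01 -2.90000e-02 -9.13093e+01]

0.1105 [-0.03 -0.5  -4.09] [ 5.31500e-01 -3.40000e-02 -9.54018e+01]
0.1155 [-0.09 -0.99 -8.19] [ 5.30900e-01 -3.89000e-02 -9.94944e+01]
0.1205 [ -0.19  -1.48 -12.28] [ 5.299000e-01 -4.380000e-02 -1.035869e+02]
0.1255 [ -0.33  -1.97 -16.37] [ 5.286000e-01 -4.860000e-02 -1.076795e+02]
0.1305 [ -0.5   -2.44 -20.46] [ 5.26900e-01 -5.34000e-02 -1.11772e+02]
0.1355 [ -0.7   -2.89 -24.56] [ 5.248000e-01 -5.790000e-02 -1.158646e+02]
0.1405 [ -0.93  -3.34 -28.65] [ 5.225000e-01 -6.230000e-02 -1.199571e+02]
0.1455 [ -1.2   -3.76 -32.74] [ 5.199000e-01 -6.660000e-02 -1.240497e+02]
0.1505 [ -1.49  -4.16 -36.83] [ 5.169000e-01 -7.060000e-02 -1.281423e+02]
0.1555 [ -1.82  -4.55 -40.93] [ 5.137000e-01 -7.440000e-02 -1.322348e+02]
0.1605 [ -2.16  -4.9  -45.02] [ 5.102000e-01 -7.800000e-02 -1.363274e+02]
0.1655 [ -2.54  -5.24 -49.11] [ 5.065000e-01 -8.130000e-02 -1.404199e+02]
0.1705 [ -2.93  -5.54 -53.2 ] [ 5.025000e-01 -8.440000e-02 -1.445125e+02]
0.1755 [ -3.35  -5.82 -56.59] [ 4.983e-01 -8.710e-02 -1.479e+02]

0.183 [-0.64 -0.4   0.  ] [ 4.920e-01 -9.110e-02 -1.479e+02]
0.1905 [-1.27 -0.8   0.  ] [ 4.856e-01 -9.510e-02 -1.479e+02]
0.198 [-1.91 -1.2   0.  ] [ 4.793e-01 -9.910e-02 -1.479e+02]
0.2055 [-2.54 -1.59  0.  ] [ 4.729e-01 -1.031e-01 -1.479e+02]
0.213 [-3.18 -1.99  0.  ] [ 4.666e-01 -1.071e-01 -1.479e+02]
0.2205 [-3.81 -2.39  0.  ] [ 4.602e-01 -1.111e-01 -1.479e+02]
0.228 [-4.45 -2.79  0.  ] [ 4.539e-01 -1.150e-01 -1.479e+02]
0.2355 [-5.08 -3.19  0.  ] [ 4.475e-01 -1.190e-01 -1.479e+02]
```

```bash
python3 -m inch '[[[-1,-0.01,-0.5,0,0,0,0],[-1,-0.01,-1,0,0,0,0],[-1,-0.02,-1.5,0,0,0,0],[-1,-0.03,-2,0,0,0,0],[-1,-0.03,-2,0,0,0,0]]]';python3 o.py;python3 -m inch '[[[-1,-0.01,-0.5,0,0,0,0],[-1,-0.02,-1,0,0,0,0],[-1,-0.03,-1.5,0,0,0,0],[-1,-0.04,-2.2,0,0,0,0],[-1,-0.04,-2.2,0,0,0,0]]]';python3 o.py
```

```text
time_s: 6.75
position: [0.5324, -0.0004, 0.1523]
tool_rot: [[1.0, -0.0, 0.016], [-0.016, -0.0, 1.0], [-0.0, -1.0, -0.0]]
ft_force: [0.6, 0.5, -2.6]
grip_width: 0.0095
6.85 [0.5324 0.     0.1523] F [ 0.39  0.05 -2.29] M [ 0.014 -0.004 -0.019] 0.0093
time_s: 7.48
position: [0.532, -0.0225, 0.1523]
tool_rot: [[1.0, -0.0, 0.016], [-0.016, -0.0, 1.0], [-0.0, -1.0, -0.0]]
ft_force: [-0.7, -0.4, -1.8]
grip_width: 0.0095
7.575 [ 0.5319 -0.0221  0.1523] F [ 0.11 -0.12 -1.97] M [-0.001 -0.018  0.015] 0.0092
```

```bash
python3 way.py .0987 .1227 6; echo; python3 way.py .1227 .1507 7;
```

```text
0.1027 [-0.01 -0.4   0.  ] [ 5.319e-01 -2.620e-02 -9.090e+01]
0.1067 [-0.01 -0.8  -1.39] [ 5.31800e-01 -3.02000e-02 -9.22915e+01]
0.1107 [-0.04 -1.2  -4.67] [ 5.31500e-01 -3.42000e-02 -9.55655e+01]
0.1147 [-0.09 -1.6  -7.94] [ 5.31000e-01 -3.81000e-02 -9.88396e+01]
0.1187 [ -0.16  -1.99 -11.21] [ 5.303000e-01 -4.210000e-02 -1.021136e+02]
0.1227 [ -0.26  -2.38 -14.49] [ 5.294000e-01 -4.600000e-02 -1.053876e+02]

0.1267 [-0.12 -0.38 -3.27] [ 5.282000e-01 -4.980000e-02 -1.086617e+02]
0.1307 [-0.26 -0.76 -6.55] [ 5.268000e-01 -5.350000e-02 -1.119357e+02]
0.1347 [-0.42 -1.12 -9.82] [ 5.252000e-01 -5.720000e-02 -1.152098e+02]
0.1387 [ -0.6   -1.48 -13.1 ] [ 5.234000e-01 -6.080000e-02 -1.184838e+02]
0.1427 [ -0.8   -1.83 -16.37] [ 5.214000e-01 -6.420000e-02 -1.217579e+02]
0.1467 [ -1.02  -2.16 -19.64] [ 5.192000e-01 -6.760000e-02 -1.250319e+02]
0.1507 [ -1.26  -2.48 -22.92] [ 5.16800e-01 -7.08000e-02 -1.28306e+02]
```

```bash
python3 -m inch '[[[-1,-0.01,-0.4,0,0,0,0],[-1,-0.02,-0.8,0,0,0,-1.4],[-1,-0.05,-1.2,0,0,0,-4.7],[-1,-0.11,-1.6,0,0,0,-8],[-1,-0.19,-1.99,0,0,0,-11.2],[-1,-0.28,-2.38,0,0,0,-14.5],[-1,-0.28,-2.38,0,0,0,-14.5]]]';python3 o.py
```

```text
time_s: 8.45
position: [0.5292, -0.0461, 0.1523]
tool_rot: [[0.964, 0.0, 0.266], [-0.266, -0.0, 0.964], [0.0, -1.0, -0.0]]
ft_force: [-0.4, -0.5, -1.3]
grip_width: 0.0094
8.55 [ 0.5292 -0.0458  0.1523] F [ 0.17 -0.13 -1.93] M [0.    0.024 0.011] 0.0096
```

```bash
python3 -m inch '[[[-1,-0.12,-0.38,0,0,0,-3.3],[-1,-0.26,-0.76,0,0,0,-6.5],[-1,-0.42,-1.12,0,0,0,-9.8],[-1,-0.42,-1.12,0,0,0,-9.8]]]';python3 o.py; python3 way.py .1347 .1587 6
```

```text
time_s: 9.05
position: [0.525, -0.057, 0.1524]
tool_rot: [[0.905, 0.0, 0.425], [-0.425, 0.0, 0.905], [0.0, -1.0, 0.0]]
ft_force: [1.0, 0.7, -2.0]
grip_width: 0.0095
9.15 [ 0.525  -0.0568  0.1523] F [ 0.47  0.06 -1.66] M [ 0.013 -0.005  0.009] 0.0095
0.1387 [-0.18 -0.36 -3.27] [ 5.234000e-01 -6.080000e-02 -1.184838e+02]
0.1427 [-0.38 -0.7  -6.55] [ 5.214000e-01 -6.420000e-02 -1.217579e+02]
0.1467 [-0.6  -1.04 -9.82] [ 5.192000e-01 -6.760000e-02 -1.250319e+02]
0.1507 [ -0.84  -1.36 -13.1 ] [ 5.16800e-01 -7.08000e-02 -1.28306e+02]
0.1547 [ -1.1   -1.66 -16.37] [ 5.1420e-01 -7.3800e-02 -1.3158e+02]
0.1587 [ -1.37  -1.96 -19.64] [ 5.11500e-01 -7.68000e-02 -1.34854e+02]
```

```bash
python3 -m inch '[[[-1,-0.18,-0.36,0,0,0,-3.3],[-1,-0.38,-0.7,0,0,0,-6.5],[-1,-0.6,-1.04,0,0,0,-9.8],[-1,-0.6,-1.04,0,0,0,-9.8]]]';python3 o.py; python3 way.py .1467 .1707 6;python3 - <<'E'
from h import *
for n in("side","wrist"):
    c=cam(n);f=c["frame"][:,:,::-1]
    if n=="side":f=cv2.resize(f[150:300,230:420],None,fx=4,fy=4,interpolation=2)
    cv2.imwrite(f"pics/{n}5.png",f)
E
```

```text
time_s: 9.65
position: [0.519, -0.0673, 0.1523]
tool_rot: [[0.82, 0.0, 0.572], [-0.572, 0.0, 0.82], [0.0, -1.0, 0.0]]
ft_force: [0.0, -0.4, -2.1]
grip_width: 0.0097
9.75 [ 0.5191 -0.0672  0.1523] F [ 0.01  0.09 -1.78] M [0.024 0.029 0.01 ] 0.0092
0.1507 [-0.24 -0.32 -3.27] [ 5.16800e-01 -7.08000e-02 -1.28306e+02]
0.1547 [-0.5  -0.63 -6.55] [ 5.1420e-01 -7.3800e-02 -1.3158e+02]
0.1587 [-0.77 -0.92 -9.82] [ 5.11500e-01 -7.68000e-02 -1.34854e+02]
0.1627 [ -1.06  -1.19 -13.1 ] [ 5.086000e-01 -7.950000e-02 -1.381281e+02]
0.1667 [ -1.36  -1.45 -16.37] [ 5.055000e-01 -8.210000e-02 -1.414021e+02]
0.1707 [ -1.68  -1.69 -19.64] [ 5.023000e-01 -8.450000e-02 -1.446762e+02]
```

View pics/side5.png

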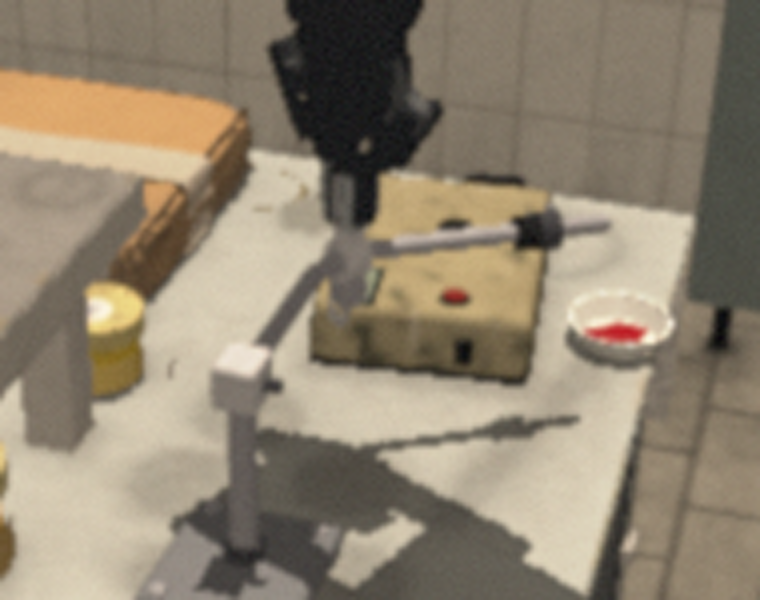

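View pics/wrist5.png

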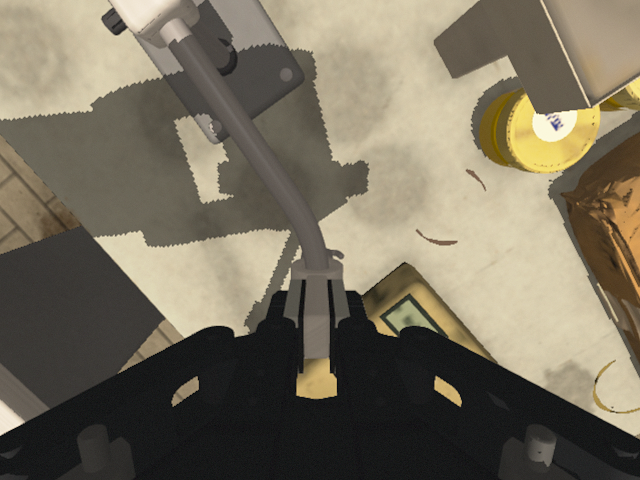

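```bash
python3 -m inch '[[[-1,-0.24,-0.32,0,0,0,-3.3],[-1,-0.5,-0.63,0,0,0,-6.5],[-1,-0.77,-0.92,0,0,0,-9.8],[-1,-0.77,-0.92,0,0,0,-9.8]]]';python3 o.py; python3 way.py .1587 .1787 5
```

```text
time_s: 10.35
position: [0.5113, -0.0766, 0.1524]
tool_rot: [[0.711, 0.0, 0.704], [-0.704, -0.0, 0.711], [0.0, -1.0, 0.0]]
ft_force: [0.6, 0.5, -1.8]
grip_width: 0.0096
10.45 [ 0.5114 -0.0765  0.1523] F [-0.05  0.33 -2.05] M [-0.028 -0.002 -0.004] 0.0096
0.1627 [-0.29 -0.28 -3.27] [ 5.086000e-01 -7.950000e-02 -1.381281e+02]
0.1667 [-0.6  -0.53 -6.55] [ 5.055000e-01 -8.210000e-02 -1.414021e+02]
0.1707 [-0.91 -0.77 -9.82] [ 5.023000e-01 -8.450000e-02 -1.446762e+02]
0.1747 [ -1.25  -1.   -13.05] [ 4.990e-01 -8.670e-02 -1.479e+02]
0.1787 [ -1.59  -1.21 -13.05] [ 4.956e-01 -8.880e-02 -1.479e+02]
```

```bash
python3 -m inch '[[[-1,-0.29,-0.28,0,0,0,-3.3],[-1,-0.6,-0.53,0,0,0,-6.5],[-1,-0.91,-0.77,0,0,0,-9.8],[-1,-0.91,-0.77,0,0,0,-9.8]]]';python3 o.py;  python3 -m inch '[[[-1,-0.34,-0.22,0,0,0,-2],[-1,-0.68,-0.44,0,0,0,-3.2],[-1,-0.68,-0.44,0,0,0,-3.2]]]';python3 o.py
python3 - <<'E'
from h import *
for n in("side","scene"):
    c=cam(n);f=c["frame"][:,:,::-1]
    cv2.imwrite(f"pics/{n}6.png",cv2.resize(f[150:300,230:420],None,fx=4,fy=4,interpolation=2))
E
```

```text
time_s: 10.95
position: [0.5022, -0.0842, 0.1523]
tool_rot: [[0.581, 0.0, 0.814], [-0.814, 0.0, 0.581], [-0.0, -1.0, 0.0]]
ft_force: [-1.1, 0.8, -3.2]
grip_width: 0.0095
11.05 [ 0.5023 -0.0841  0.1524] F [-0.04  0.27 -2.69] M [0.015 0.026 0.006] 0.0092
time_s: 11.42
position: [0.4951, -0.0888, 0.1524]
tool_rot: [[0.533, -0.0, 0.846], [-0.846, 0.0, 0.533], [-0.0, -1.0, -0.0]]
ft_force: [-0.0, -0.3, -1.9]
grip_width: 0.0096
11.525 [ 0.4954 -0.0887  0.1524] F [-0.03 -0.39 -1.79] M [-0.014  0.026 -0.013] 0.0096
```

View pics/side6.png

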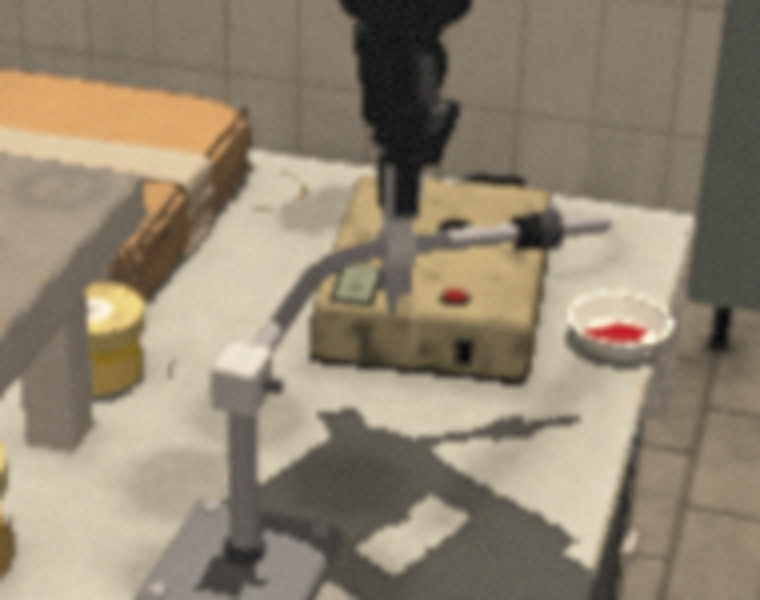

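```bash
python3 -m inch '[[[-1,-0.42,-0.27,0,0,0,0],[-1,-0.84,-0.54,0,0,0,0],[-1,-1.26,-0.81,0,0,0,0],[-1,-1.69,-1.08,0,0,0,0],[-1,-1.69,-1.08,0,0,0,0]]]';python3 o.py;  python3 -m inch '[[[-1,-0.42,-0.27,0,0,0,0],[-1,-0.84,-0.54,0,0,0,0],[-1,-1.26,-0.81,0,0,0,0],[-1,-1.69,-1.08,0,0,0,0],[-1,-1.69,-1.08,0,0,0,0]]]';python3 o.py
```

```text
time_s: 12.25
position: [0.4782, -0.0997, 0.1524]
tool_rot: [[0.533, -0.0, 0.846], [-0.846, 0.0, 0.533], [-0.0, -1.0, -0.0]]
ft_force: [-0.4, -0.2, -1.7]
grip_width: 0.0095
12.35 [ 0.4785 -0.0995  0.1524] F [-0.77 -0.01 -1.97] M [-0.005 -0.027 -0.018] 0.0094
time_s: 12.98
position: [0.4613, -0.1105, 0.1524]
tool_rot: [[0.533, -0.0, 0.846], [-0.846, 0.0, 0.533], [-0.0, -1.0, 0.0]]
ft_force: [0.1, -0.2, -2.1]
grip_width: 0.0093
13.075 [ 0.4616 -0.1103  0.1524] F [ 0.29  0.08 -2.  ] M [-0.005  0.001 -0.023] 0.0094
```

```bash
python3 -m inch '[[[-1,-0.42,-0.27,0,0,0,0],[-1,-0.84,-0.54,0,0,0,0],[-1,-1.18,-0.75,0,0,0,0],[-1,-1.52,-0.97,0,0,0,0],[-1,-1.52,-0.97,0,0,0,0]]]';python3 o.py
python3 - <<'E'
from h import *
for n in("side","scene"):
    c=cam(n);f=c["frame"][:,:,::-1]
    f=f[160:260,300:420] if n=="side" else f[150:300,230:440]
    cv2.imwrite(f"pics/{n}7.png",cv2.resize(f,None,fx=(6 if n=="side" else 3.8),fy=(6 if n=="side" else 3.8),interpolation=2))
E
```

```text
time_s: 13.7
position: [0.4462, -0.1201, 0.1524]
tool_rot: [[0.533, 0.0, 0.846], [-0.846, 0.0, 0.533], [-0.0, -1.0, 0.0]]
ft_force: [-0.1, -0.2, -1.4]
grip_width: 0.0092
13.8 [ 0.4464 -0.12    0.1524] F [ 0.42  0.11 -1.76] M [-0.025 -0.035  0.017] 0.0092
```

View pics/side7.png

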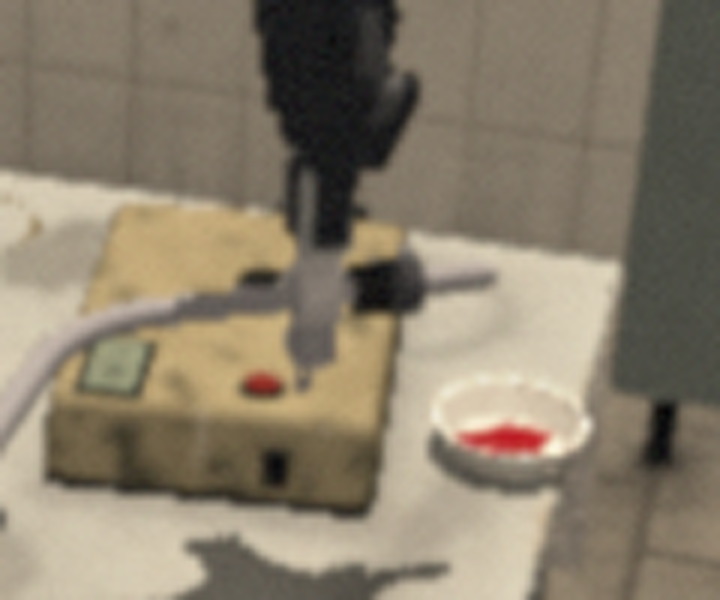

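View pics/scene7.png

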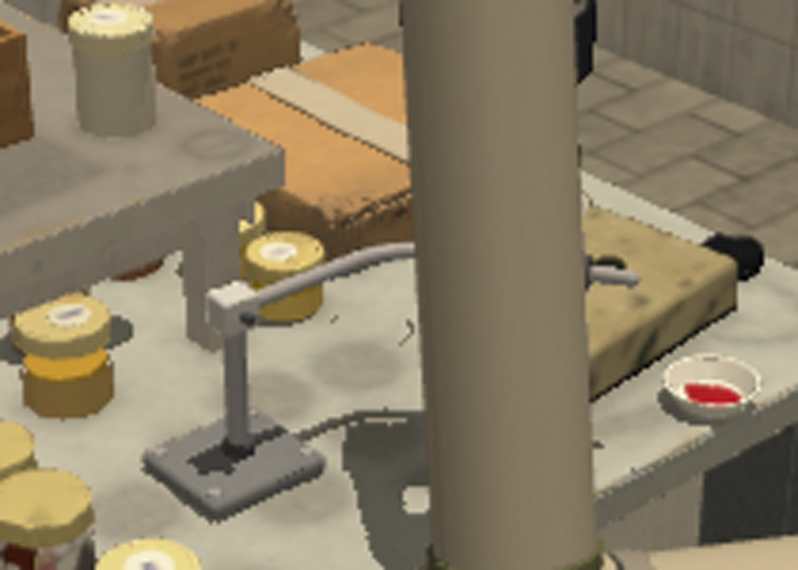

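```bash
cat >> o.py <<'E'
u=np.array([-.8425,-.5388,0]);n=np.array([-u[1],u[0],0])
print("push along",round(float(-np.mean(f,0)@u),2),"lat",round(float(np.mean(f,0)@n),2),"s-rel",round(float((o['position']-[.4464,-.12,.1524])@u*1000),2))
E
python3 -m inch '[[[-1,-0.08,-0.05,0,0,0,0],[-1,-0.17,-0.11,0,0,0,0],[-1,-0.25,-0.16,0,0,0,0],[-1,-0.34,-0.22,0,0,0,0],[-1,-0.34,-0.22,0,0,0,0]]]'|sed -n 4p;python3 o.py
python3 -m inch '[[[-1,-0.08,-0.05,0,0,0,0],[-1,-0.17,-0.11,0,0,0,0],[-1,-0.17,-0.11,0,0,0,0]]]'|sed -n 4p;python3 o.py
```

```text
ft_force: [-0.4, -0.1, -2.0]
14.625 [ 0.443  -0.1222  0.1523] F [ 0.03 -0.26 -1.89] M [-0.006 -0.011 -0.011] 0.0094
push along -0.11 lat 0.24 s-rel 4.06
ft_force: [0.2, 0.3, -2.5]
15.1 [ 0.4413 -0.1233  0.1523] F [ 0.32  0.22 -2.22] M [-0.013  0.016  0.013] 0.0094
push along 0.39 lat -0.01 s-rel 6.09
```

```bash

python3 -m inch '[[[-1,-0.08,-0.05,0,0,0,0],[-1,-0.08,-0.05,0,0,0,0],[-1,-0.17,-0.11,0,0,0,0],[-1,-0.17,-0.11,0,0,0,0],[-1,-0.17,-0.11,0,0,0,0]]]'|sed -n 4p;python3 o.py
python3 -m inch '[[[-1,-0.08,-0.05,0,0,0,0],[-1,-0.08,-0.05,0,0,0,0]]]'|sed -n 4p;python3 o.py
```

```text
ft_force: [1.0, 1.6, -2.0]
15.825 [ 0.4396 -0.1243  0.1524] F [ 1.31  1.65 -1.93] M [ 0.32  -0.37  -0.022] 0.0093
push along 1.99 lat -0.69 s-rel 8.03
ft_force: [2.5, 2.7, -2.2]
16.175 [ 0.4388 -0.1248  0.1524] F [ 2.33  2.5  -2.09] M [ 0.481 -0.548 -0.036] 0.0096
push along 3.32 lat -0.85 s-rel 8.99
```

```bash

python3 -m inch '[[[-1,-0.08,-0.04,0,0,0,0],[-1,-0.09,-0.03,0,0,0,0],[-1,-0.15,-0.07,0,0,0,0],[-1,-0.18,-0.09,0,0,0,0],[-1,-0.22,-0.11,0,0,0,0],[-1,-0.22,-0.11,0,0,0,0],[-1,-0.22,-0.11,0,0,0,0]]]'|sed -n 4p;python3 o.py
python3 - <<'E'
from h import *
c=cam("side");f=c["frame"][160:260,300:420,::-1]
cv2.imwrite("pics/side8.png",cv2.resize(f,None,fx=6,fy=6,interpolation=2))
E
```

```text
ft_force: [5.4, 4.9, -2.8]
17.15 [ 0.437  -0.1259  0.1524] F [ 5.58  4.33 -2.77] M [ 0.639 -1.046 -0.021] 0.0094
push along 7.04 lat -0.64 s-rel 11.1
```

View pics/side8.png

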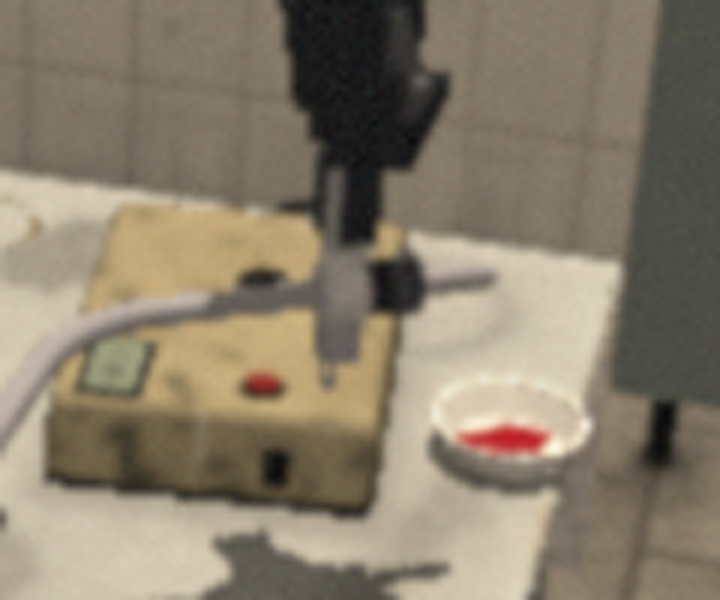

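```bash

python3 -m inch '[[[-1,0,0,0,0,0,0],[-1,0,0,0,0,0,0],[-1,0.04,0.03,0,0,0,0],[-1,0.08,0.05,0,0,0,0],[-1,0.13,0.08,0,0,0,0],[-1,0.17,0.11,0,0,0,0],[-1,0.21,0.13,0,0,0,0],[-1,0.25,0.16,0,0,0,0],[-1,0.29,0.19,0,0,0,0],[-1,0.32,0.2,0,0,0,0],[-1,0.32,0.2,0,0,0,0],[-1,0.32,0.2,0,0,0,0]]]'|sed -n 4p;python3 o.py
python3 -m inch '[[[-1,0,0,0,0,0,0],[-1,0,0,0,0,0,0],[-1,0,0,0,0,0,0],[-1,0,0,0,0,0,0],[-1,0,0,0,0,0,0],[-1,0,0,0,0,0,0],[-1,0,0,0,0,0,0],[-1,0,0,0,0,0,0],[-1,0,0,0,0,0,0],[-1,0,0,0,0,0,0],[-1,0,0,0,0,0,0],[-1,0,0,0,0,0,0]]]'|sed -n 4p;python3 o.py
```

```text
ft_force: [2.8, 0.5, -1.2]
18.8 [ 0.4397 -0.1239  0.1523] F [ 2.63  0.74 -1.14] M [ 0.166 -0.375  0.013] 0.0097
push along 2.62 lat 0.8 s-rel 7.76
ft_force: [1.7, 1.4, -1.4]
20.4 [ 0.4398 -0.1239  0.1523] F [ 1.16  1.44 -2.08] M [ 0.299 -0.263 -0.005] 0.0094
push along 1.75 lat -0.59 s-rel 7.72
```

```bash

python3 -m inch '[[[-1,0.03,0.02,0,0,0,0],[-1,0.07,0.04,0,0,0,0],[-1,0.07,0.04,0,0,0,0],[-1,0.07,0.04,0,0,0,0],[-1,0.07,0.04,0,0,0,0],[-1,0.07,0.04,0,0,0,0],[-1,0.07,0.04,0,0,0,0],[-1,0.07,0.04,0,0,0,0],[-1,0.07,0.04,-0.05,0,0,0],[-1,0.07,0.04,-0.1,0,0,0],[-1,0.07,0.04,-0.1,0,0,0],[-1,0.07,0.04,-0.1,0,0,0]]]'|sed -n 4p;python3 o.py
python3 - <<'E'
from h import *
for n in ("side","wrist"):
    c=cam(n);f=c["frame"][:,:,::-1]
    if n=="side":f=cv2.resize(f[160:260,300:420],None,fx=6,fy=6,interpolation=2)
    cv2.imwrite(f"pics/{n}9.png",f)
E
```

```text
ft_force: [2.0, 0.1, -2.5]
22.0 [ 0.4405 -0.1236  0.1513] F [ 1.24  0.58 -2.11] M [ 0.104 -0.177 -0.033] 0.0094
push along 1.35 lat 0.18 s-rel 6.9
```

View pics/side9.png

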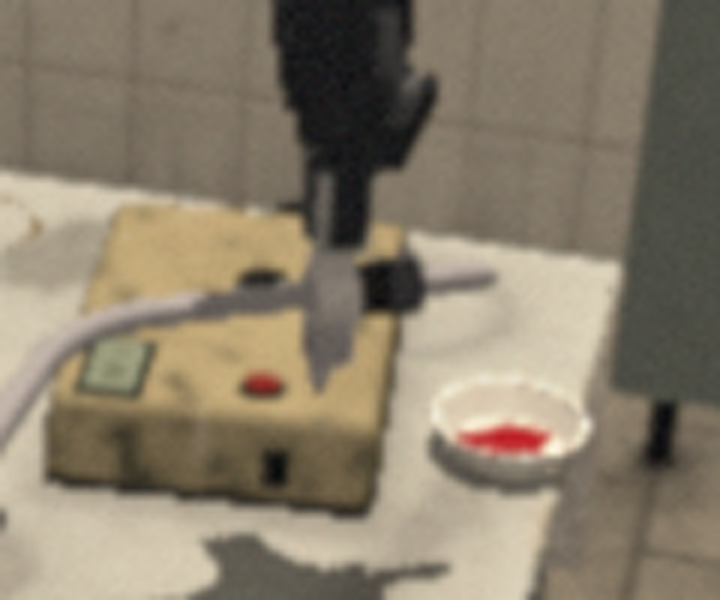

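View pics/wrist9.png

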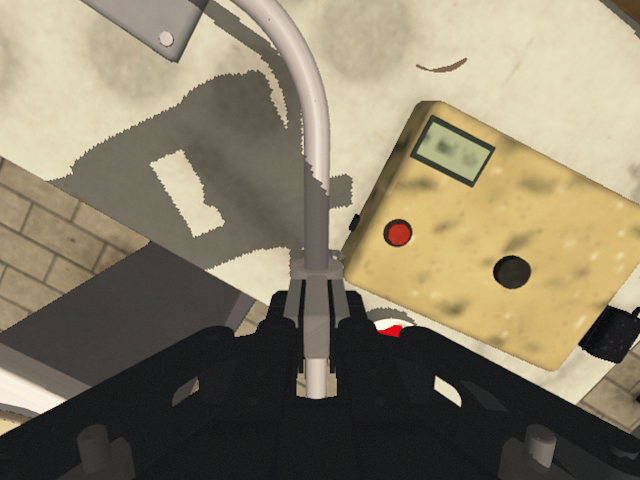

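```bash

python3 -m inch '[[[-1,0.02,0.01,-0.04,0,0,0],[-1,0.03,0.02,-0.04,0,0,0],[-1,0.03,0.02,-0.04,0,0,0],[-1,0.03,0.02,-0.04,0,0,0],[-1,0.03,0.02,-0.04,0,0,0],[-1,0.03,0.02,-0.04,0,0,0]]]'|sed -n 4p;python3 o.py;python3 o.py
```

```text
ft_force: [0.8, 1.0, -2.1]
22.95 [ 0.4408 -0.1233  0.1509] F [ 0.76  0.68 -2.09] M [ 0.041 -0.066 -0.001] 0.0092
push along 1.01 lat -0.17 s-rel 6.56
23.05 [ 0.4407 -0.1233  0.1509] F [ 0.31  0.75 -2.12] M [ 0.061 -0.091 -0.024] 0.0095
push along 0.67 lat -0.47 s-rel 6.56
```

```bash

python3 -m inch '[[[-0.7,0,0,0,0,0,0],[-0.4,0,0,0,0,0,0],[-0.3,0,0,0,0,0,0],[-0.3,0,0,0,0,0,0],[-0.3,0,0,0,0,0,0]]]';python3 o.py
python3 - <<'E'
from h import *
for n in ("side","wrist"):
    c=cam(n);f=c["frame"][:,:,::-1]
    if n=="side":f=cv2.resize(f[160:260,300:420],None,fx=6,fy=6,interpolation=2)
    cv2.imwrite(f"pics/{n}10.png",f)
E
```

```text
time_s: 23.68
position: [0.4408, -0.1234, 0.151]
tool_rot: [[0.533, 0.0, 0.846], [-0.846, -0.0, 0.533], [0.0, -1.0, 0.0]]
ft_force: [0.1, 0.1, -0.0]
grip_width: 0.0298
23.775 [ 0.4408 -0.1234  0.1509] F [-0.14  0.42  0.16] M [ 0.003 -0.034  0.004] 0.03
push along 0.11 lat -0.43 s-rel 6.55
```

View pics/side10.png

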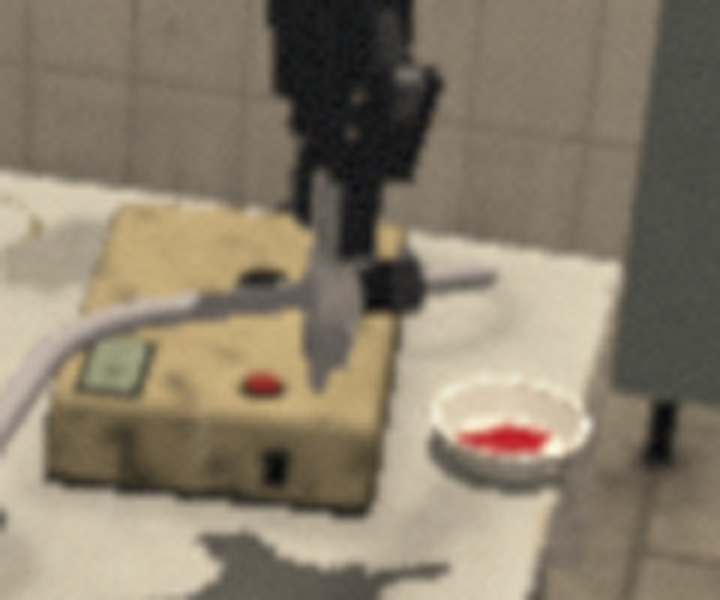

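View pics/wrist10.png

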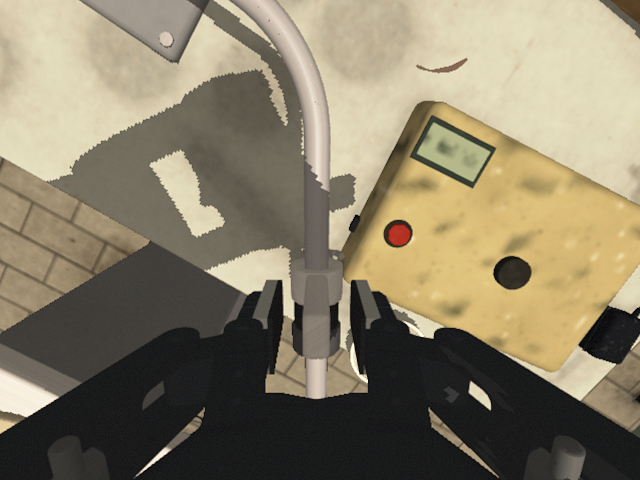

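```bash

python3 -m inch '[[[-0.3,0,0,2,0,0,0],[-0.3,0,0,5,0,0,0],[-0.3,0,0,9,0,0,0],[-0.3,0,0,13,0,0,0],[-0.3,1.5,1,15,0,0,0],[-0.3,1.5,1,15,0,0,0],[-0.3,1.5,1,15,0,0,0],[-0.3,1.5,1,15,0,0,0]]]';
python3 - <<'E'
from h import *
for n in ("side","wrist"):
    c=cam(n);f=c["frame"][:,:,::-1]
    f=cv2.resize(f[160:260,300:420],None,fx=6,fy=6,interpolation=2) if n=="side" else cv2.resize(f[120:280,240:400],None,fx=3.75,fy=3.75,interpolation=2)
    cv2.imwrite(f"pics/{n}11.png",f)
E
```

```text
time_s: 24.88
position: [0.4552, -0.1134, 0.2999]
tool_rot: [[0.533, -0.002, 0.846], [-0.846, 0.001, 0.533], [-0.002, -1.0, -0.001]]
ft_force: [0.3, -0.9, 0.2]
grip_width: 0.0302
```

View pics/side11.png

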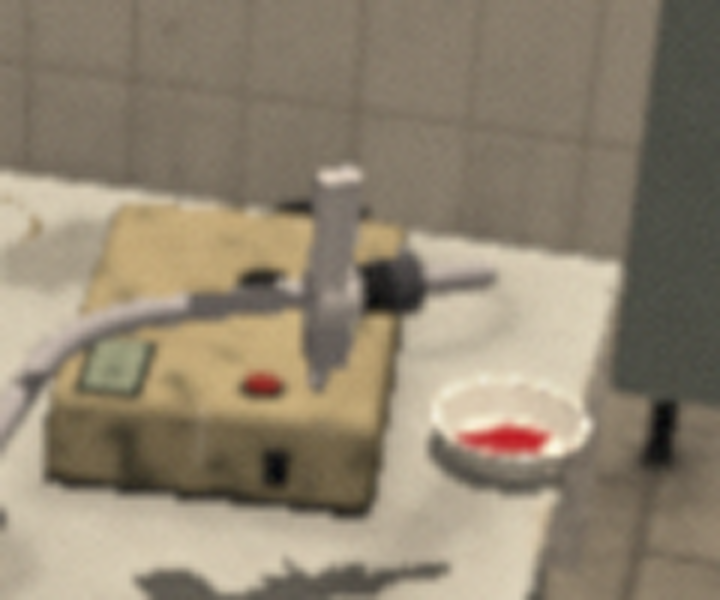

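View pics/wrist11.png

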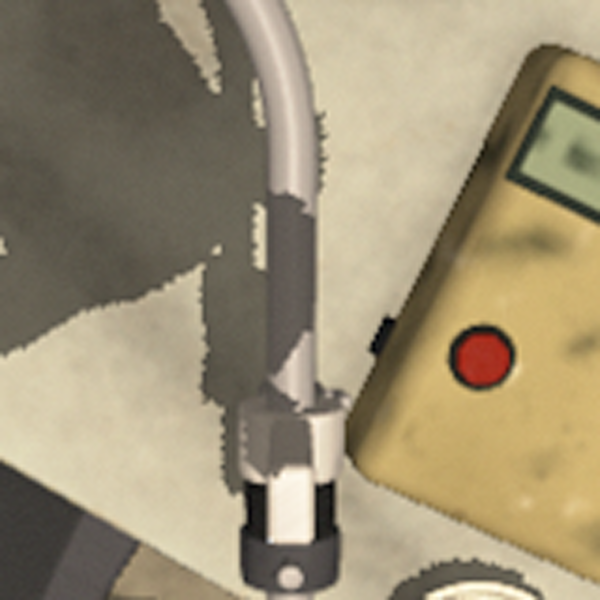

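```bash

python3 -m inch '[[[-0.3,-4,-2.5,0,0,0,0],[-0.3,-8,-5,0,0,0,0],[-0.3,-10.5,-6.7,0,0,0,0],[-0.3,-10.5,-6.7,0,0,0,0],[-0.3,-10.5,-6.7,0,0,0,0]]]' | head -2;
python3 - <<'E'
from h import *
c=cam("wrist");f=c["frame"][:,:,::-1]
p=proj(c,[[.436,-.127,.13]])[0];print(p)
cv2.imwrite("pics/wrist12f.png",f)
x,y=map(int,p);y=max(y,40);f=f[max(0,y-50):y+50,x-60:x+60]
cv2.imwrite("pics/wrist12.png",cv2.resize(f,None,fx=6,fy=6,interpolation=0))
E
```

```text
time_s: 25.6
position: [0.351, -0.1803, 0.3008]
[315.76372808 100.40065022]
```

View pics/wrist12.png

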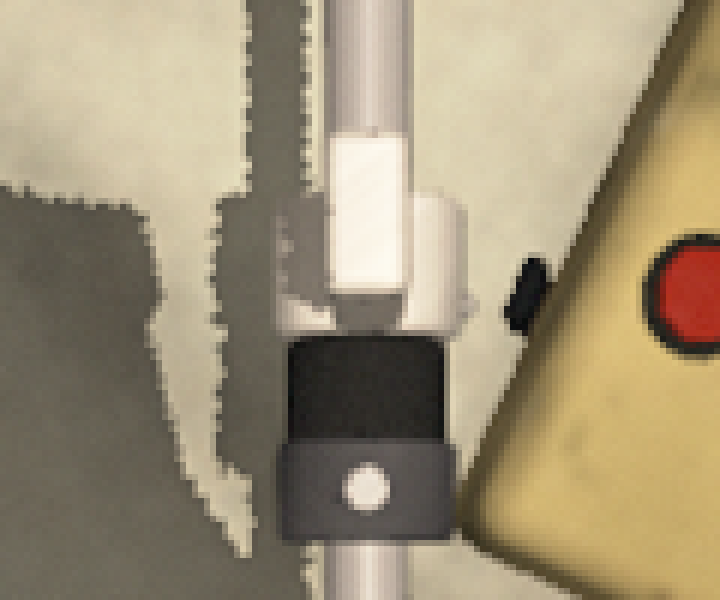

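```bash

python3 -m inch '[[[-0.3,0,0,-4,0,0,0],[-0.3,0,0,-8,0,0,0],[-0.3,0,0,-8,0,0,0],[-0.3,0,0,-8,0,0,0],[-0.3,0,0,-8,0,0,0]]]' | head -2;
python3 - <<'E'
from h import *
c=cam("wrist");f=c["frame"][:,:,::-1]
p=proj(c,[[.436,-.127,.13]])[0];print(p)
x,y=map(int,p);y=max(y,35);f=f[max(0,y-35):y+35,x-40:x+40]
cv2.imwrite("pics/wrist13.png",cv2.resize(f,None,fx=8,fy=8,interpolation=0))
E
```

```text
time_s: 26.28
position: [0.3514, -0.1807, 0.2223]
[314.34925798  86.26267072]
```

View pics/wrist13.png

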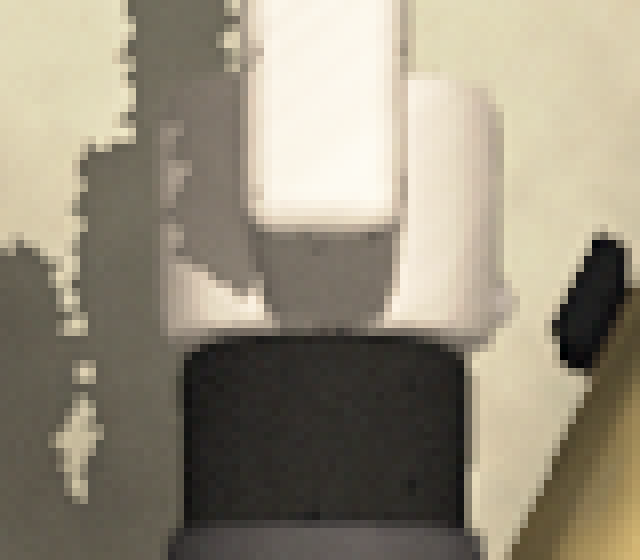

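```bash
python3 -c "
from rig import env
print(env.close_job(), env.observe()['time_s'])"
```

```text
the job is handed in; nothing more can be done
the job is handed in; nothing more can be done
```

The hanger is round the bend and resting against the rubber buffer on the far leg. I handed the job in with about 26 s on the robot's clock.

- **Slide:** I gripped the tab at 40 N, lifted it about 2 mm to float it in the hole's play, and followed the rail. The bend measured about 57°. The readings taken between moves showed no more than about 1 N of sideways or drag force before the buffer, so there was no sign of binding.
- **Push:** First contact came about where the camera fit put it. I pressed slowly to about 7 N, which is about 4.5 mm of give, and the side view showed the buffer shortened. I then eased off in steps to about 0.6 N, lowered the hanger onto the rail and let go.
- **Last checks:** After I let go, the wrist force read about zero. The final wrist views show the ring flush against the buffer, which looks back to its free length, and the side view shows the hanger upright. The camera can't rule out a gap of a fraction of a millimetre.
- **Disagreements and gaps:**
  - The rail fit disagreed with the pictures by 1–2 pixels, about 1–2 mm; the force readings showed this did not matter.
  - A side force of about 0.5–0.8 N showed up while pressing.
  - I took no separate final picture of the other items. The arm did not go near the jar or bottle, and the dish had not moved in the last side view.

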